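# Refit an emergency light with battery sticks

## Robot

A 7-joint arm with a two-finger parallel gripper is mounted at the origin on the work surface. World frame = base frame: x ahead of the robot, y to its left, z up, the work surface at z = 0. Lengths are in m, angles in rad, forces in N, time in s.
With the tool pointing down it reaches from about 0.425 to 0.925 m from the base axis. Payload 6.8 kg.
Tool frame: the origin (TCP) lies midway between the tips of the shut fingers; the grasp point (between the pads) lies 19 mm behind it; y points along the fingers, x is the direction in which the jaws open and shut, and the axes are right-handed (so a half turn about y gives the same grasp; the last joint's range is limited). The gripper opens to 88 mm and grips with 3 to 60 N. Pads are 20 mm wide; open, the fingers measure 115 mm over their backs; the gripper's body (75 mm by 178 mm) begins 61 mm behind the grasp point.
Start: joints at [-1.366, 0.477, 0.022, 1.555, -0.011, 1.109, -0.083], TCP at [0.208, 0.642, 0.223] pointing down, gripper open.
Joint ranges: [-2.96, 2.96], [-0.34, 2.1], [-1.41, 1.46], [0.24, 2.44], [-1.37, 4.51], [0.17, 1.92], [-2.96, 2.96]. Speed limits (rad/s): [2.39, 2.39, 3.14, 3.14, 3.14, 3.14, 3.14].

## Interface

Orientations are given as a 3x3 rotation matrix whose columns are the frame's x, y, z axes.
In Python, from rig import * gives the robot as it stands. The module is installed in compiled form; this text tells all that it offers.
- The arm moves only by the tool play_rows, never from a script. Its argument "targets" is a list of rows, each a list of 7 numbers: the finger opening in cm, from 0 to 8.78, then the shift along the world's x, y, z in cm, then the turn, a rotation vector about the world's x, y, z in rad. A call has 1 to 5 rows; each row is the pose to reach, as a shift and turn from the pose measured when the call began; what a row does not reach only later rows make up. A row lasts 1/12 s, in which the tool goes at most 41.7 mm and 7.16 degrees, less where a joint would pass 70% of its speed; a pose out of reach is approached as far as the arm can. A call with a gripper value outside its range is refused whole. The fingers move at their own pace and stop on an object; the grip force is fixed at half the most. Time passes only in rows, so rows that repeat a pose let the fingers close. It gives the time, the measured TCP pose, the force and the opening at its end, in the units of the state.
- read_state(): the state, without advancing time (a new reading comes with each control period).
- get_image(name): name is "scene" or "top" or "wrist"; returns a dict with "image" (420x560x3 uint8, red, green, blue), "K" (3x3 intrinsics, pixels), "R" (3x3) and "t" (3): a world point X has camera coordinates R X + t. Camera axes: x right, y down, z forward; pixel columns grow to the right and rows downward; lengths in m; the calibration is good to about 2 mm. A picture is of the moment at which its call begins. There is no depth.
- hand_in(): hands the job in, once; it reports no verdict.
The state is a dict: "time_s": time; "qpos": joint angles; "qd": joint speeds; "joint_efforts": joint torques, N m; "eef_pos": TCP position; "eef_rot": TCP orientation; "wrist_force": force on the tool from outside, world axes, zero at the start; "torque": the same for the moment, N m; "grip_width": finger opening in m.
Only numpy, scipy, OpenCV 4.12 (cv2) and the standard library are available. Lean on these libraries where they do the work, as an engineer would, in place of code of your own. Each camera call takes 0.05 s, during which the arm holds its last target. There are 200 camera calls.

## Task

Change the battery sticks of this emergency light. Lever its hinged cover up with the opening blade, working the blade in at the notch, and swing the cover open; pull out the spent sticks and leave them in the open grey tub, then press every fresh stick lying on the card fully home past the sprung keeper into a clip bay of its own (any bays). Shut the cover fully and leave the blade lying flat on its rubber mat; do not disturb the penlight, the doorbell button or the kitchen timer.

Things in the scene. Friction and masses are not known exactly. Their poses are not given: they have to be found in the camera images.
- light_box: Twin-spot emergency light lying on its back, fixed to the bench: grey base box 220 mm (its x) by 228 mm (its y) by 50 mm high, walls 4 mm, inner floor 5 mm up, with a white cover. Two black lamp heads 76 mm across, 46 mm high, stand off its +x end. Inside, three stick bays lie along its x, 60 mm apart; some may stay empty. Origin: centre of the underside; z up.
- cover (a joint): Cover's angle: 0 shut, 1.85 rad its stop (16 degrees past upright). White plate 220 x 228 x 6 mm, 180 g, hinged along the box's +y side; the free edge (-y side) rises. Shut, it is flush with the walls: only the notch gives a purchase. The hinge is stiff (0.45 N m friction): about 3 N at the free edge moves it, and it stays where it is left.
- cover_hinge (a point): Middle of the cover's hinge line (parallel to the box's x), level with the cover's underside and the box's rim, 50 mm above the bench.
- cover_edge (a point): Middle of the cover's free edge at its underside, 228 mm from the hinge line; moves with the cover.
- notch (a point): Centre of the mouth of the notch, on the outside of the box's -y wall, 45 mm above the bench: a cut 40 mm long and 10 mm high through the top of the 4 mm wall, right under the middle of the cover's free edge.
- bay0 (a point): Centre of a stick sitting home in the bay nearest the notch, 26 mm above the bench; stick along the box's x, either way round. Saddles and a fixed prong on the -y side stand 46 mm either side of the middle, 10 mm wide. On the +y side a sprung steel keeper (hinged jaw) has two smooth nylon rollers as noses, 36 mm either side of the middle, 8 mm wide. The middle 60 mm is clear for fingers.
- bay1 (a point): The same for the middle bay. In every bay a stick pushed straight down meets the keeper's noses when its axis is 18 mm above the seat (10 mm if it stands a little to the -y side); pushing on takes 5 to 12 N until they spring back in over it. Pulling one straight out by its middle takes about as much. A stick merely laid on top stands too high for the cover to shut.
- bay2 (a point): The same for the bay nearest the hinge (its centre is 50 mm from the wall's inner face).
- stick_a: Fresh battery stick, 150 g: white round body 22 mm across, with square black end caps 24 x 24 x 12 mm, 140 mm long over the caps; steel tags at the ends. Origin: the middle of its axis; x along the stick. At the start it lies flat on the card, its axis 15 mm above the bench. Two or three fresh ones are there; absent ones read None from the start.
- stick_b: Another fresh battery stick, alike.
- stick_c: Another fresh battery stick, alike.
- spent_a: Spent battery stick, made exactly like the fresh ones (same shape, size, mass and origin), at the start clipped in a bay under the cover. One or two of the three spent ones are there; absent ones read None from the start.
- spent_b: Another spent stick, alike, in another bay.
- spent_c: Another spent stick, alike, in another bay.
- spent_tub: Open grey plastic tub 200 mm (its x) by 110 mm (its y) by 60 mm high, walls 4 mm, fixed on the bench, for the spent sticks; they may be let go just above its rim. Origin: centre of the underside.
- card: Sheet of card 240 x 155 x 3 mm fixed on the bench, on which the fresh sticks lie side by side, about 80 mm apart along its x, each along its y. Origin: centre of the underside.
- blade: Opening blade, 60 g, 175 mm long, lying along its x: pale wooden handle 100 x 24 (its y) x 18 mm high from x = -87.5 to +12.5 mm, then a flat steel blade 75 mm long, 16 mm wide, 2.5 mm thick, at mid height of the handle (9 mm above its underside). Origin: underside, half way along. z up as it lies.
- blade_tip (a point): End of the opening blade's steel, on its centre line (x = 87.5 mm, 9 mm above the underside).
- mat: Black rubber mat 240 x 80 x 4 mm fixed on the bench, the place of the opening blade. Origin: centre of the underside; x along its length.
- penlight: Aluminium penlight, 136 mm long, 22 mm across its head, lying beyond the card; not part of the job.
- doorbell: Round brass doorbell button, 60 mm across, 21 mm high; not part of the job.
- timer: Round red kitchen timer lying on its back, 68 mm across, 36 mm high with its knob; not part of the job.
Not all that is in view belongs to the job. What is shaped like the stick_a but red is not meant.

How it is judged:
By the outcome, as a careful person would: the job done as asked, in the order asked, and still so for the second after the job is handed in, with the robot touching nothing.
Of stick_a, stick_b, stick_c only 2 to 3 are there at a start; the rules pass over those that are not, and their reading is None.
Of spent_a, spent_b, spent_c only 1 to 2 are there at a start; the rules pass over those that are not, and their reading is None.
At some moment in a run one of stick_a, stick_b, stick_c, blade may be knocked a few centimetres aside while the robot is not near it.
Once in a run the grip may slacken for a moment while it holds something.
It also fails if it takes over 210 s, if anything falls off the work surface, if the arm or the gripper's body presses on something with over 40 N, if the wrist force passes 120 N, or if a joint passes its speed limit or range.

## Working session

There is one attempt and no reset: what is moved stays moved. The work goes in short steps, Python scripts to look and compute and a tool call to move; the robot and the scene stay as the last step left them, time stands still between calls to the robot, and variables do not carry over. Pictures are saved under pics/ and viewed, about 12 in all and at most 16, crops included, and the job is handed in when it is done.

Besides the shell and the picture viewer there is one more tool, called after "Call:" as name(argument=value, ...) on one line, values as JSON. play_rows: Moves the arm, as the interface text tells. Its arguments: {"type":"object","properties":{"targets":{"type":"array"}},"required":["targets"]}

```bash
mkdir -p pics
cat > h.py <<'E'
from rig import *
import numpy as np, cv2
def shot(name,fn=None,crop=None,scale=1):
    d=get_image(name); im=d["image"][:,:,::-1].copy()
    np.savez("last_%s.npz"%name,im=im,K=d["K"],R=d["R"],t=d["t"])
    if fn:
        o=im if crop is None else im[crop[1]:crop[3],crop[0]:crop[2]]
        cv2.imwrite("pics/"+fn,cv2.resize(o,None,fx=scale,fy=scale,interpolation=cv2.INTER_CUBIC))
    return d
def ray(d,u,v,z):
    K,R,t=[np.array(d[k]) for k in "KRt"]
    c=-R.T@t; r=R.T@np.linalg.inv(K)@np.array([u,v,1.]); return c+r*(z-c[2])/r[2]
def proj(d,X):
    K,R,t=[np.array(d[k]) for k in "KRt"]
    p=K@(R@np.array(X)+t); return p[:2]/p[2]
E
python3 - <<'E'
from h import *
np.set_printoptions(precision=4,suppress=True)
s=read_state();print(s)
for n in("top","scene"):
    d=shot(n,n+"0.png",scale=1.42); print(n,d["K"],d["R"],d["t"], -np.array(d["R"]).T@d["t"])
E
```

```text
{'time_s': 0.0, 'qpos': array([-1.3661,  0.4778,  0.0224,  1.5564, -0.0115,  1.1093, -0.0831]), 'qd': array([-0.0007, -0.0009,  0.001 ,  0.0001,  0.0008, -0.003 ,  0.0014]), 'joint_efforts': array([ -0.0006, -58.2857,   1.5345, -27.2595,  -0.0543,   0.0173,
         0.0002]), 'eef_pos': array([0.2076, 0.6417, 0.2217]), 'eef_rot': array([[ 0.3077, -0.0004, -0.9515],
       [ 0.9515, -0.0018,  0.3077],
       [-0.0018, -1.    , -0.0002]]), 'wrist_force': array([0.2382, 0.4148, 0.8754]), 'torque': array([-0.0068,  0.0475,  0.0013]), 'grip_width': 0.08782372686185555}
top [[402.3659   0.     276.7279]
 [  0.     402.3659 208.5713]
 [  0.       0.       1.    ]] [[-0.0102 -0.9999  0.0012]
 [-0.9984  0.0102 -0.0548]
 [ 0.0548 -0.0017 -0.9985]] [-0.0585  0.483   1.146 ] [ 0.4189 -0.0614  1.1708]
scene [[471.5208   0.     268.4562]
 [  0.     471.5208 208.8523]
 [  0.       0.       1.    ]] [[ 0.842   0.5393 -0.0084]
 [ 0.4166 -0.6601 -0.625 ]
 [-0.3427  0.5228 -0.7806]] [-0.3648 -0.2244  1.5495] [ 0.9316 -0.7615  1.0662]
```

View pics/top0.png

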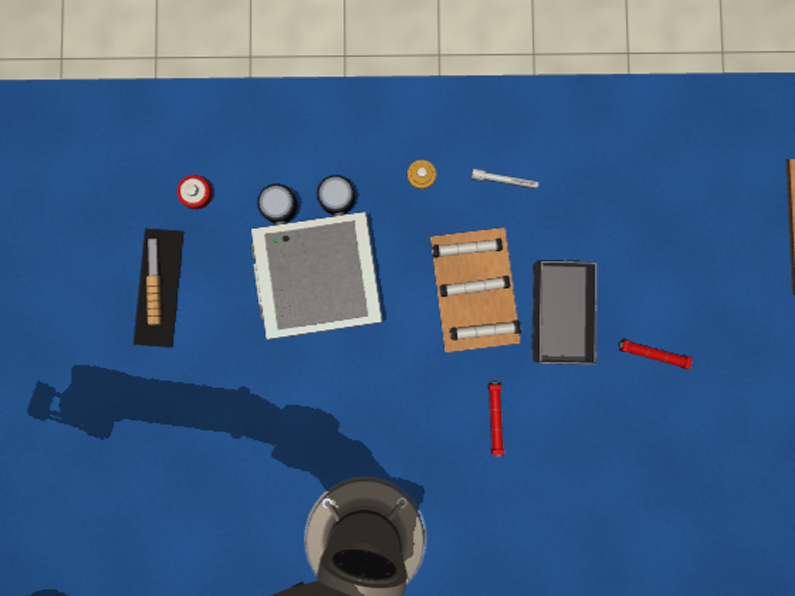

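View pics/scene0.png

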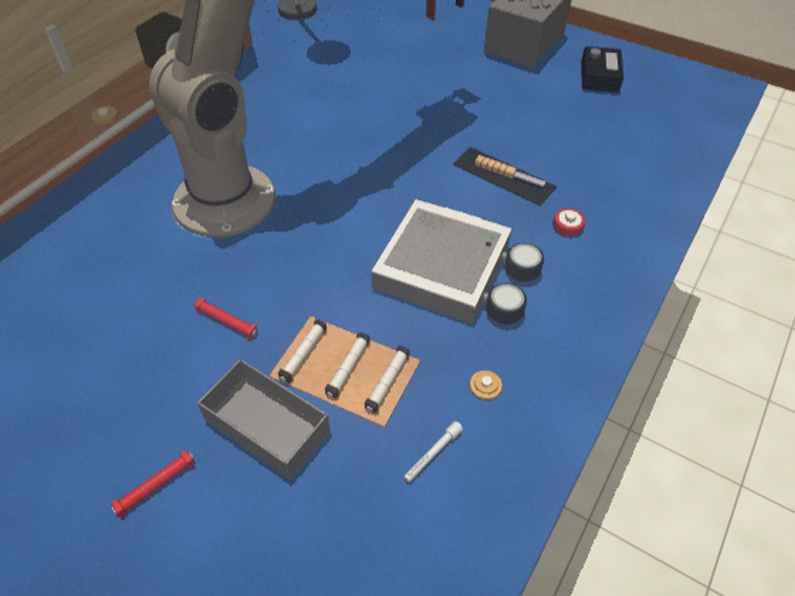

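The top view shows the box at about (317,275) in the scaled picture, with lamps up (+x) and the hinge on the left. The notch side is on the right. The blade is on its mat at (153,281), three sticks are on the card at about (466,248), (475,286) and (485,330), and the tub is at (565,312). Next I measure these.

```bash
cat > meas.py <<'E'
from h import *
np.set_printoptions(precision=4,suppress=True)
def rect(d,m,z,box=None,n=1,minA=40):
    m=m.astype(np.uint8)*255
    if box is not None:
        k=np.zeros_like(m);k[box[1]:box[3],box[0]:box[2]]=1;m=m*k
    cs=[c for c in cv2.findContours(m,cv2.RETR_EXTERNAL,cv2.CHAIN_APPROX_NONE)[0] if cv2.contourArea(c)>minA]
    out=[]
    for c in sorted(cs,key=cv2.contourArea)[::-1][:n]:
        P=np.array([ray(d,u,v,z)[:2] for u,v in cv2.boxPoints(cv2.minAreaRect(c))])
        e=P[1]-P[0];f=P[2]-P[1]
        a=e if np.hypot(*e)>np.hypot(*f) else f
        if a[0]<0:a=-a
        out.append((P.mean(0),np.degrees(np.arctan2(a[1],a[0])),np.hypot(*e),np.hypot(*f),P))
    return out
if __name__=="__main__":
    d=shot("top"); im=d["image"].astype(int); r,g,b=im[:,:,0],im[:,:,1],im[:,:,2]
    h=cv2.cvtColor(d["image"],cv2.COLOR_RGB2HSV).astype(int);S,V=h[:,:,1],h[:,:,2];H=h[:,:,0]
    notblue=~((H>95)&(H<125)&(S>90))
    def show(n,L):
        for o in L: print(n,o[0],"yaw %.1f  %.3f %.3f"%o[1:4])
    L=rect(d,(S<60)&(V>130),.056,(165,135,275,245),1);show("cover",L);print(L[0][4])
    show("stick white",rect(d,(S<50)&(V>110),.015,(295,155,375,250),3))
    show("card",rect(d,notblue,.003,(295,155,372,252),1))
    show("tubrim",rect(d,notblue,.06,(373,175,425,262),1))
    show("mat",rect(d,notblue&(V<60)|((H<25)&(S>60)&(V>90)),.004,(90,155,132,250),1))
    show("handle",rect(d,(H<25)&(S>60)&(V>90),.022,(90,155,132,250),1))
    show("steel",rect(d,(S<80)&(V>70),.013,(90,155,132,250),1,20))
E
python3 meas.py
```

```text
cover [0.5237 0.0904] yaw -82.0  0.233 0.219
[[ 0.6155  0.2218]
 [ 0.6482 -0.0093]
 [ 0.4316 -0.0398]
 [ 0.3997  0.1889]]
stick white [ 0.4124 -0.2496] yaw -84.9  0.116 0.020
stick white [ 0.5017 -0.2299] yaw -82.7  0.116 0.020
stick white [ 0.5804 -0.2157] yaw -84.5  0.117 0.020
card [ 0.4963 -0.2329] yaw 6.0  0.162 0.241
tubrim [ 0.4454 -0.3951] yaw -1.7  0.122 0.199
mat [0.5066 0.4165] yaw -4.9  0.238 0.078
handle [0.4801 0.4207] yaw 3.0  0.025 0.098
steel [0.5688 0.4265] yaw 0.7  0.017 0.073
```

Call:
play_rows(targets=[[8.78, 15, -11, 0, 0, 0, -0.6], [8.78, 15, -11, 0, 0, 0, -0.6], [8.78, 15, -11, 0, 0, 0, -0.6], [8.78, 15, -11, 0, 0, 0, -0.6], [8.78, 15, -11, 0, 0, 0, -0.6]])

```text
time_s: 0.57
eef_pos: [0.3633, 0.5269, 0.222]
eef_rot: [[0.799, 0.001, -0.601], [0.601, -0.003, 0.799], [-0.001, -1.0, -0.003]]
wrist_force: [-0.3, -0.9, 0.4]
grip_width: 0.0882
```

Call:
play_rows(targets=[[8.78, 15, -11, 0, 0, 0, -0.6], [8.78, 15, -11, 0, 0, 0, -0.6], [8.78, 15, -11, 0, 0, 0, -0.6], [8.78, 15, -11, 0, 0, 0, -0.6], [8.78, 15, -11, 0, 0, 0, -0.6]])

```text
time_s: 0.98
eef_pos: [0.5169, 0.4127, 0.2221]
eef_rot: [[0.999, 0.001, -0.034], [0.034, -0.005, 0.999], [0.001, -1.0, -0.005]]
wrist_force: [1.1, -0.2, -0.3]
grip_width: 0.0877
```

Call:
play_rows(targets=[[8.78, 0, 0, -3, 0, 0, -0.6], [8.78, 0, 0, -3, 0, 0, -0.6], [8.78, 0, 0, -3, 0, 0, -0.6], [8.78, 0, 0, -3, 0, 0, -0.6], [8.78, 0, 0, -3, 0, 0, -0.6]])

```text
time_s: 1.4
eef_pos: [0.5167, 0.4125, 0.1915]
eef_rot: [[0.841, -0.003, 0.541], [-0.541, -0.005, 0.841], [0.001, -1.0, -0.006]]
wrist_force: [0.4, -0.1, 0.3]
grip_width: 0.0881
```

Call:
play_rows(targets=[[8.78, 0, 0, -3, 0, 0, -0.6], [8.78, 0, 0, -3, 0, 0, -0.6], [8.78, 0, 0, -3, 0, 0, -0.6], [8.78, 0, 0, -3, 0, 0, -0.6], [8.78, 0, 0, -3, 0, 0, -0.6]])

```text
time_s: 1.82
eef_pos: [0.5163, 0.4124, 0.161]
eef_rot: [[0.383, -0.006, 0.924], [-0.924, -0.004, 0.383], [0.001, -1.0, -0.007]]
wrist_force: [0.0, 0.3, 0.5]
grip_width: 0.0876
```

```bash
cat >> h.py <<'E'
from scipy.spatial.transform import Rotation as Ro
def Rt(yaw,tilt=0,axis=None):
    """tool down, jaw direction at yaw deg; optional world rotation tilt deg about axis"""
    c,s=np.cos(np.radians(yaw)),np.sin(np.radians(yaw))
    x=np.array([c,s,0]);y=np.array([0,0,-1.]);R=np.c_[x,y,np.cross(x,y)]
    if tilt: R=Ro.from_rotvec(np.radians(tilt)*np.array(axis)).as_matrix()@R
    return R
def to(pos,R=None):
    s=read_state();p=np.array(s["eef_pos"]);Q=np.array(s["eef_rot"])
    rv=Ro.from_matrix((Q if R is None else R)@Q.T).as_rotvec()
    print("t %.1f pos"%s["time_s"],p.round(4),"yaw %.1f"%np.degrees(np.arctan2(Q[1,0],Q[0,0])),"shift cm",((np.array(pos)-p)*100).round(2),"turn",rv.round(3),"F",np.round(s["wrist_force"],1),"w %.4f"%s["grip_width"],"q",np.round(s["qpos"],2))
C=np.array([.524,.0905]);bx=np.array([.9903,.1392]);by=np.array([-.1392,.9903])
def B(x,y,z): return np.r_[C+bx*x+by*y,z]
E
python3 -c "
from h import *
to([.5155,.4226,.12],Rt(-87))
d=shot('wrist','w1.png',scale=1.2);print(d['K'],d['R'],d['t'])"
```

```text
t 1.8 pos [0.5163 0.4124 0.161 ] yaw -67.5 shift cm [-0.08  1.02 -4.1 ] turn [ 0.002 -0.006 -0.341] F [0.  0.3 0.5] w 0.0876 q [-1.21  0.59  0.64  1.68 -0.4   1.02 -1.61]
[[338.11576932   0.         275.62836745]
 [  0.         338.11576932 208.01080967]
 [  0.           0.           1.        ]] [[ 3.81995005e-01 -9.24164317e-01  3.61745767e-04]
 [-8.90691909e-01 -3.68055037e-01  2.66839678e-01]
 [-2.46470566e-01 -1.02253628e-01 -9.63740865e-01]] [0.183536   0.59543073 0.49897816]
```

Call:
play_rows(targets=[[8.78, -0.1, 1.0, -5, 0, 0, -0.34], [8.78, -0.1, 1.0, -10, 0, 0, -0.34], [8.78, -0.1, 1.0, -10, 0, 0, -0.34], [8.78, -0.1, 1.0, -10, 0, 0, -0.34], [8.78, -0.1, 1.0, -10, 0, 0, -0.34]])

```text
time_s: 2.28
eef_pos: [0.5148, 0.4221, 0.0602]
eef_rot: [[0.053, -0.008, 0.999], [-0.999, -0.004, 0.053], [0.003, -1.0, -0.008]]
wrist_force: [1.0, -0.5, 0.6]
grip_width: 0.088
```

```bash
python3 -c "
from h import *
to([.5155,.4226,.008],Rt(-87))
d=shot('wrist','w2.png',scale=1.2)"
```

```text
t 2.3 pos [0.5148 0.4221 0.0602] yaw -87.0 shift cm [ 0.07  0.05 -5.22] turn [ 0.004 -0.008 -0.   ] F [ 1.  -0.5  0.6] w 0.0880 q [-1.22  0.74  0.65  1.72 -0.56  0.88 -1.84]
```

View pics/w2.png

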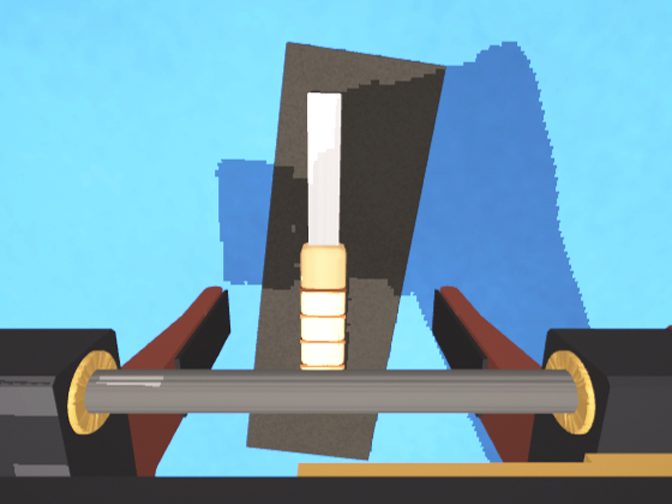

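Call:
play_rows(targets=[[8.78, 0.1, 0.1, -3, 0, 0, 0], [8.78, 0.1, 0.1, -5.2, 0, -0.008, 0], [5, 0.1, 0.1, -5.2, 0, -0.008, 0], [2, 0.1, 0.1, -5.2, 0, -0.008, 0], [2, 0.1, 0.1, -5.2, 0, -0.008, 0]])

```text
time_s: 2.75
eef_pos: [0.5187, 0.4243, 0.0125]
eef_rot: [[0.053, 0.005, 0.999], [-0.999, 0.001, 0.053], [-0.001, -1.0, 0.005]]
wrist_force: [0.5, -0.2, 0.3]
grip_width: 0.0712
```

Call:
play_rows(targets=[[0, 0, 0, 0, 0, 0, 0], [0, 0, 0, 0, 0, 0, 0], [0, 0, 0, 0, 0, 0, 0], [0, 0, 0, 0, 0, 0, 0], [0, 0, 0, 0, 0, 0, 0]])

```text
time_s: 3.17
eef_pos: [0.5187, 0.4245, 0.0128]
eef_rot: [[0.053, 0.005, 0.999], [-0.999, 0.001, 0.053], [-0.001, -1.0, 0.005]]
wrist_force: [0.0, -0.2, -0.2]
grip_width: 0.0378
```

Call:
play_rows(targets=[[0, 0, 0, 3, 0, 0, 0], [0, 0, 0, 6, 0, 0, 0], [0, 0, 0, 12, 0, 0, 0], [0, 0, 0, 12, 0, 0, 0], [0, 0, 0, 12, 0, 0, 0]])

```text
time_s: 3.58
eef_pos: [0.5215, 0.4258, 0.1381]
eef_rot: [[0.053, 0.011, 0.999], [-0.999, 0.007, 0.053], [-0.006, -1.0, 0.011]]
wrist_force: [1.3, 0.9, -0.1]
grip_width: 0.0048
```

```bash
python3 -c "
from h import *
to(B(0,-.114-.115,.12),Rt(8))"
```

```text
t 3.6 pos [0.5215 0.4258 0.1381] yaw -87.0 shift cm [  3.43 -56.21  -1.81] turn [-0.014  0.003  1.658] F [ 1.3  0.9 -0.1] w 0.0048 q [-1.26  0.65  0.72  1.68 -0.5   0.98 -1.88]
```

Call:
play_rows(targets=[[5, 0, 0, 0, 0, 0, 0], [5, 0, 0, 0, 0, 0, 0], [5, 0, 0, 0, 0, 0, 0], [5, 0, 0, 0, 0, 0, 0], [5, 0, 0, 0, 0, 0, 0]])

```text
time_s: 4.0
eef_pos: [0.521, 0.4254, 0.1368]
eef_rot: [[0.053, 0.01, 0.999], [-0.999, 0.005, 0.053], [-0.005, -1.0, 0.01]]
wrist_force: [-0.6, -0.2, 0.2]
grip_width: 0.0345
```

Run:
```python
from meas import *
d=shot('wrist','w3.png')
h=cv2.cvtColor(d["image"],cv2.COLOR_RGB2HSV).astype(int);H,S,V=h[:,:,0],h[:,:,1],h[:,:,2]
for n,m,z in(("handle",(H<25)&(S>50)&(V>120),.022),("steel",(S<40)&(V>150),.013)):
    for o in rect(d,m,z,n=3,box=(120,0,440,330)): print(n,o[0],"yaw %.1f  %.3f %.3f"%o[1:4],[tuple(proj(d,[*p,z]).round()) for p in o[4]])
to([.5165,.4226,.008],Rt(-87))
```

```text
handle [0.4843 0.4248] yaw 3.5  0.024 0.100 [(np.float64(260.0), np.float64(190.0)), (np.float64(289.0), np.float64(190.0)), (np.float64(289.0), np.float64(298.0)), (np.float64(260.0), np.float64(298.0))]
handle [0.4484 0.3654] yaw 33.7  0.024 0.102 [(np.float64(299.0), np.float64(248.0)), (np.float64(323.0), np.float64(234.0)), (np.float64(376.0), np.float64(323.0)), (np.float64(352.0), np.float64(337.0))]
handle [0.4423 0.4783] yaw -28.5  0.101 0.024 [(np.float64(175.0), np.float64(322.0)), (np.float64(229.0), np.float64(234.0)), (np.float64(252.0), np.float64(248.0)), (np.float64(199.0), np.float64(337.0))]
steel [0.5698 0.428 ] yaw 3.4  0.016 0.075 [(np.float64(266.0), np.float64(99.0)), (np.float64(286.0), np.float64(99.0)), (np.float64(286.0), np.float64(190.0)), (np.float64(266.0), np.float64(190.0))]
steel [0.4995 0.4256] yaw -86.9  0.022 0.012 [(np.float64(262.0), np.float64(220.0)), (np.float64(287.0), np.float64(220.0)), (np.float64(287.0), np.float64(233.0)), (np.float64(262.0), np.float64(233.0))]
steel [0.484  0.4253] yaw -86.9  0.021 0.013 [(np.float64(262.0), np.float64(236.0)), (np.float64(286.0), np.float64(236.0)), (np.float64(286.0), np.float64(250.0)), (np.float64(262.0), np.float64(250.0))]
t 4.0 pos [0.5211 0.4254 0.137 ] yaw -87.0 shift cm [ -0.46  -0.28 -12.9 ] turn [-0.005  0.01  -0.001] F [-0.5 -0.6 -0.2] w 0.0386 q [-1.26  0.65  0.72  1.68 -0.5   0.98 -1.88]
```

View pics/w3.png

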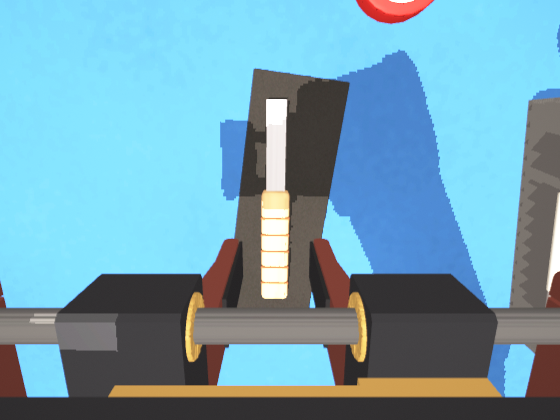

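The wrist view shows the blade undisturbed, with the handle at (275,244) between the fingers. I'll go down again and close for longer.

Call:
play_rows(targets=[[5, -0.3, 0.1, -4, 0, 0.01, 0], [5, -0.3, 0.1, -8, 0, 0.01, 0], [5, -0.3, 0.1, -11, 0, 0.01, 0], [5, -0.3, 0.1, -12.5, 0, 0.01, 0], [5, -0.3, 0.1, -12.9, 0, 0.01, 0]])

```text
time_s: 4.47
eef_pos: [0.5163, 0.425, 0.0046]
eef_rot: [[0.053, -0.004, 0.999], [-0.999, 0.002, 0.053], [-0.002, -1.0, -0.004]]
wrist_force: [-0.7, -0.5, 0.3]
grip_width: 0.0502
```

Call:
play_rows(targets=[[0, 0, 0, -0.2, 0, 0, 0], [0, 0, 0, -0.2, 0, 0, 0], [0, 0, 0, -0.2, 0, 0, 0], [0, 0, 0, -0.2, 0, 0, 0], [0, 0, 0, -0.2, 0, 0, 0]])

```text
time_s: 4.88
eef_pos: [0.5176, 0.4249, 0.0045]
eef_rot: [[0.052, -0.002, 0.999], [-0.999, 0.002, 0.052], [-0.003, -1.0, -0.002]]
wrist_force: [-0.9, -2.8, 6.2]
grip_width: 0.0235
```

Call:
play_rows(targets=[[0, 0, 0, 0, 0, 0, 0], [0, 0, 0, 0, 0, 0, 0], [0, 0, 0, 0, 0, 0, 0], [0, 0, 0, 0, 0, 0, 0], [0, 0, 0, 0, 0, 0, 0]])

```text
time_s: 5.3
eef_pos: [0.5175, 0.4252, 0.0045]
eef_rot: [[0.053, -0.002, 0.999], [-0.999, 0.003, 0.053], [-0.003, -1.0, -0.002]]
wrist_force: [-1.1, -0.2, 2.1]
grip_width: 0.0237
```

Call:
play_rows(targets=[[0, 0, 0, 3, 0, 0, 0], [0, 0, 0, 6, 0, 0, 0], [0, 0, 0, 10, 0, 0, 0], [0, 0, 0, 12, 0, 0, 0], [0, 0, 0, 12, 0, 0, 0]])

```text
time_s: 5.72
eef_pos: [0.5204, 0.4267, 0.1298]
eef_rot: [[0.052, 0.004, 0.999], [-0.999, 0.008, 0.052], [-0.008, -1.0, 0.005]]
wrist_force: [1.4, 0.5, 0.6]
grip_width: 0.0236
```

```bash
python3 -c "
from h import *
to(B(0,-.114-.115,.12),Rt(8))"
```

```text
t 5.7 pos [0.5204 0.4267 0.1298] yaw -87.0 shift cm [  3.55 -56.3   -0.98] turn [-0.01  -0.004  1.658] F [1.4 0.5 0.6] w 0.0236 q [-1.25  0.66  0.71  1.68 -0.51  0.98 -1.88]
```

Call:
play_rows(targets=[[0, 1.2, -18.7, 3, 0, 0, 0.55], [0, 1.2, -18.7, 3, 0, 0, 0.55], [0, 1.2, -18.7, 3, 0, 0, 0.55], [0, 1.2, -18.7, 3, 0, 0, 0.55], [0, 1.2, -18.7, 3, 0, 0, 0.55]])

```text
time_s: 6.13
eef_pos: [0.5324, 0.2338, 0.1599]
eef_rot: [[0.568, -0.001, 0.823], [-0.823, 0.007, 0.568], [-0.007, -1.0, 0.003]]
wrist_force: [0.7, 0.1, -0.6]
grip_width: 0.0239
```

Call:
play_rows(targets=[[0, 1.2, -18.7, 0, 0, 0, 0.55], [0, 1.2, -18.7, 0, 0, 0, 0.55], [0, 1.2, -18.7, 0, 0, 0, 0.55], [0, 1.2, -18.7, 0, 0, 0, 0.55], [0, 1.2, -18.7, 0, 0, 0, 0.55]])

```text
time_s: 6.55
eef_pos: [0.5435, 0.0421, 0.1593]
eef_rot: [[0.915, -0.006, 0.403], [-0.403, 0.004, 0.915], [-0.007, -1.0, 0.002]]
wrist_force: [-0.8, -1.1, -0.8]
grip_width: 0.024
```

Call:
play_rows(targets=[[0, 1.2, -18.7, 0, 0, 0, 0.55], [0, 1.2, -18.7, 0, 0, 0, 0.55], [0, 1.2, -18.7, 0, 0, 0, 0.55], [0, 1.2, -18.7, 0, 0, 0, 0.55], [0, 1.2, -18.7, 0, 0, 0, 0.55]])

```text
time_s: 6.97
eef_pos: [0.5544, -0.148, 0.1583]
eef_rot: [[0.99, -0.009, -0.139], [0.139, 0.0, 0.99], [-0.009, -1.0, 0.002]]
wrist_force: [0.6, -0.5, -0.0]
grip_width: 0.0238
```

```bash
python3 -c "
from h import *
to(B(0,-.114-.115,.12),Rt(8))
d=shot('wrist','w4.png',scale=1.2)
s=read_state();print(s['eef_rot'])"
```

```text
t 7.0 pos [ 0.5544 -0.148   0.1583] yaw 8.0 shift cm [ 0.15  1.18 -3.83] turn [-0.    -0.009 -0.   ] F [ 0.6 -0.5 -0. ] w 0.0238 q [-0.19  0.41  0.44  1.88 -0.22  0.9   0.49]
[[ 0.99089927 -0.00763211 -0.13438892]
 [ 0.13436032 -0.00414553  0.99092387]
 [-0.00811996 -0.99996228 -0.00308235]]
```

View pics/w4.png

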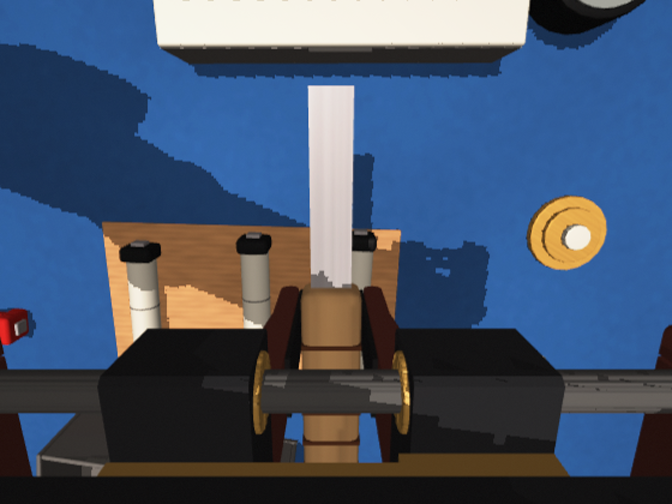

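```bash
python3 -c "
from h import *
d=np.load('last_wrist.npz')
for X in [B(-.11,-.114,.056),B(.11,-.114,.056),B(-.02,-.114,.045),B(.02,-.114,.045)]: print(proj(d,X)*1.2)
for u in (157,528): print(ray(d,u/1.2,46/1.2,.056))
s=read_state();R=np.array(s['eef_rot']);tip=np.array(s['eef_pos'])+R@[0,-.0085,.0905];print('tip',tip,proj(d,tip)*1.2)
to(B(0,-.114-.0905-.012,.0365),Rt(8))
"
```

```text
[152.21152807  43.61505195]
[523.51681056  42.45059592]
[304.63765356  47.3055555 ]
[369.28821319  47.10937521]
[ 0.43380836 -0.03861885  0.056     ]
[ 0.65191082 -0.0085835   0.056     ]
tip [ 0.54167337 -0.06594162  0.16718397] [326.12783837 103.57045195]
t 7.0 pos [ 0.5538 -0.1557  0.159 ] yaw 7.7 shift cm [  0.04   3.18 -12.25] turn [ 0.004 -0.008  0.005] F [-0.  -6.   0.1] w 0.0241 q [-0.18  0.41  0.45  1.88 -0.22  0.9   0.5 ]
```

Call:
play_rows(targets=[[0, 0, 0, -4, 0, 0, 0], [0, 0, 0.5, -8, 0, -0.008, 0], [0, 0.1, 1, -12.2, 0, -0.008, 0], [0, 0.1, 2, -12.2, 0, -0.008, 0], [0, 0.1, 2, -12.2, 0, -0.008, 0]])

```text
time_s: 7.43
eef_pos: [0.5526, -0.1325, 0.0347]
eef_rot: [[0.991, -0.006, -0.136], [0.136, -0.002, 0.991], [-0.006, -1.0, -0.001]]
wrist_force: [0.8, 0.6, 0.1]
grip_width: 0.0237
```

```bash
python3 -c "
from h import *
get_image('wrist')
s=read_state();print(s['eef_rot'])
d=shot('scene','s4.png',crop=(230,100,400,260),scale=4)
to(B(0,-.114-.0905+.02,.0365),Rt(8))
R=np.array(s['eef_rot']);tip=np.array(s['eef_pos'])+R@[0,-.0085,.0905];print('tip',tip,B(0,-.114,.045))
"
```

```text
[[ 0.99066943 -0.00126924 -0.13628084]
 [ 0.136276   -0.00333155  0.99066531]
 [-0.00171142 -0.99999364 -0.00312749]]
t 7.5 pos [ 0.5559 -0.1351  0.0385] yaw 7.8 shift cm [-0.63  4.29 -0.2 ] turn [0.004 0.002 0.004] F [ 0.9 -0.7  0.4] w 0.0236 q [-0.15  0.57  0.36  1.96 -0.32  0.66  0.55]
tip [ 0.54236572 -0.04427569  0.04528285] [ 0.5398688 -0.0223942  0.045    ]
```

View pics/s4.png

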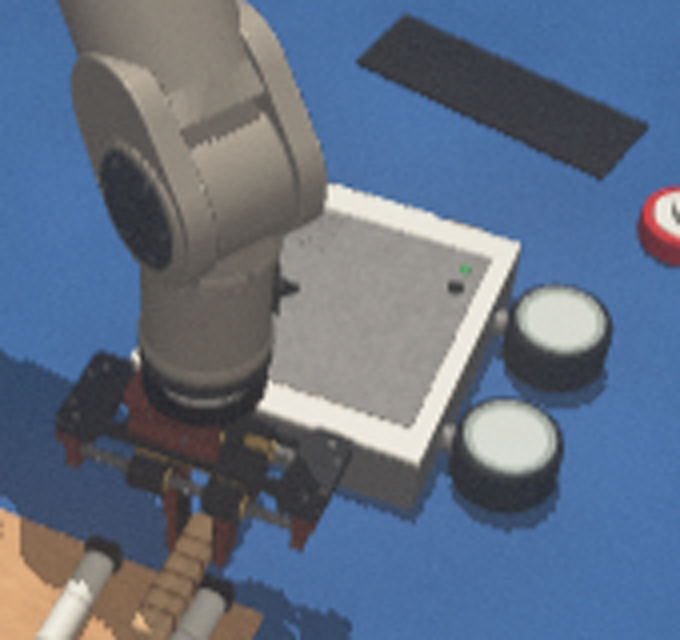

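Call:
play_rows(targets=[[0, -0.3, 1, -0.15, 0, 0, 0], [0, -0.4, 2, -0.15, 0, 0, 0], [0, -0.5, 2.5, -0.15, 0, 0, 0], [0, -0.55, 3, -0.15, 0, 0, 0], [0, -0.6, 3.3, -0.15, 0, 0, 0]])

```text
time_s: 7.95
eef_pos: [0.5503, -0.1007, 0.0378]
eef_rot: [[0.991, 0.003, -0.137], [0.137, -0.004, 0.991], [0.003, -1.0, -0.004]]
wrist_force: [-0.2, -1.1, -1.0]
grip_width: 0.0239
```

Call:
play_rows(targets=[[0, -0.1, 0.3, 0, 0, 0, 0], [0, -0.1, 0.6, 0, 0, 0, 0], [0, -0.1, 0.9, 0, 0, 0, 0], [0, -0.1, 1.0, 0, 0, 0, 0], [0, -0.1, 1.0, 0, 0, 0, 0]])

```text
time_s: 8.37
eef_pos: [0.5494, -0.0905, 0.0377]
eef_rot: [[0.991, 0.003, -0.137], [0.137, -0.004, 0.991], [0.003, -1.0, -0.004]]
wrist_force: [-0.5, 0.7, -1.1]
grip_width: 0.0236
```

```bash
python3 -c "
from h import *
d=shot('wrist','w5.png',crop=(120,0,440,180),scale=2)
s=read_state();R=np.array(s['eef_rot']);tip=np.array(s['eef_pos'])+R@[0,-.0085,.0905];print('tip',tip,B(0,-.114,.045), 'in',(tip[:2]-B(0,-.114,0)[:2])@by)
to(B(0,-.114-.0905+.025,.0365),Rt(8))
"
```

```text
tip [ 0.53692548 -0.00114448  0.04582139] [ 0.5398688 -0.0223942  0.045    ] in 0.02145330232244565
t 8.4 pos [ 0.5493 -0.0908  0.0377] yaw 7.9 shift cm [-0.04  0.36 -0.12] turn [0.004 0.003 0.002] F [-0.7 -0.6 -0.7] w 0.0238 q [-0.23  0.56  0.37  2.   -0.32  0.63  0.48]
```

View pics/w5.png

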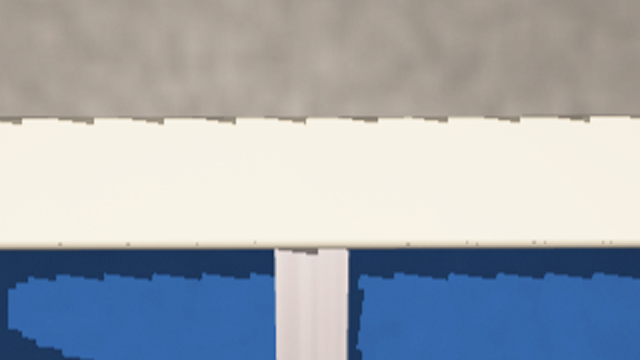

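Call:
play_rows(targets=[[0, 0, 0.4, 0.2, 0, 0, 0], [0, 0, 0.4, 0.6, 0, 0, 0], [0, 0, 0.4, 1.2, 0, 0, 0], [0, 0, 0.4, 1.8, 0, 0, 0], [0, 0, 0.4, 2.4, 0, 0, 0]])

```text
time_s: 8.83
eef_pos: [0.549, -0.0863, 0.0622]
eef_rot: [[0.991, 0.002, -0.137], [0.137, -0.003, 0.991], [0.002, -1.0, -0.004]]
wrist_force: [-0.7, 1.4, -4.3]
grip_width: 0.0236
```

Call:
play_rows(targets=[[0, -0.1, 0.2, 0.8, 0, 0, 0], [0, -0.1, 0.5, 1.6, 0, 0, 0], [0, -0.1, 0.8, 2.4, 0, 0, 0], [0, -0.2, 1.2, 3.2, 0, 0, 0], [0, -0.2, 1.6, 4.0, 0, 0, 0]])

```text
time_s: 9.25
eef_pos: [0.5468, -0.0705, 0.1032]
eef_rot: [[0.991, 0.003, -0.137], [0.137, -0.004, 0.991], [0.002, -1.0, -0.004]]
wrist_force: [-0.6, -3.0, -2.6]
grip_width: 0.0234
```

```bash
python3 -c "
from h import *
d=shot('scene','s5.png',crop=(200,60,430,260),scale=3)
s=read_state();R=np.array(s['eef_rot']);tip=np.array(s['eef_pos'])+R@[0,-.0085,.0905];print('tip',tip, 'in',(tip[:2]-B(0,-.114,0)[:2])@by)
to(B(0,-.114-.0905+.025,.0365),Rt(8))
"
```

```text
tip [0.5351188  0.02035063 0.11260445] in 0.04299140168718509
t 9.3 pos [ 0.5477 -0.0693  0.1044] yaw 7.9 shift cm [ 0.13 -1.8  -6.79] turn [0.003 0.004 0.001] F [-1.1 -2.2 -1.5] w 0.0237 q [-0.32  0.45  0.42  1.98 -0.26  0.76  0.39]
```

View pics/s5.png

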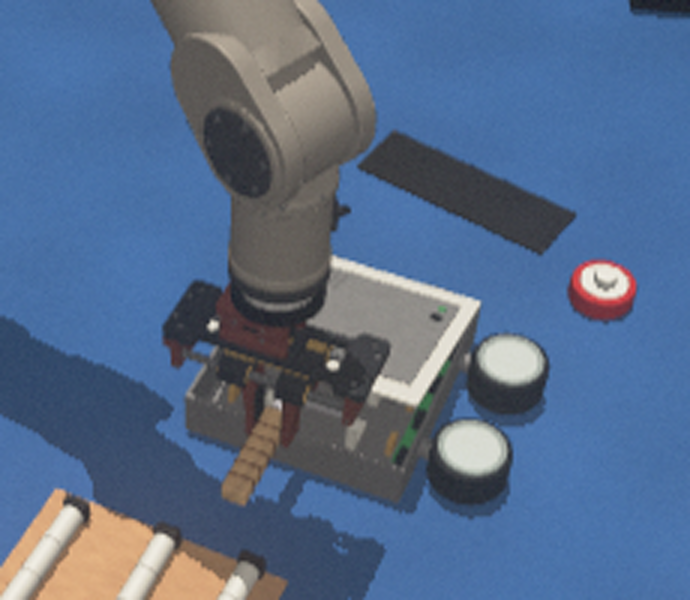

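```bash
python3 -c "
from h import *
r=.196;th0=.333
def P(t): return np.array([-r*np.cos(t),r*np.sin(t)])
t=th0
for c in range(4):
    b=P(t)
    for k in range(5):
        t+=.074; e=(P(t)-b)*100; print([0]+list(np.round([by[0]*e[0],by[1]*e[0],e[1]],1)),end=' ')
    print(round(t,2))
"
```

```text
[0, np.float64(-0.1), np.float64(0.5), np.float64(1.4)] [0, np.float64(-0.2), np.float64(1.1), np.float64(2.7)] [0, np.float64(-0.3), np.float64(1.8), np.float64(3.9)] [0, np.float64(-0.4), np.float64(2.6), np.float64(5.1)] [0, np.float64(-0.5), np.float64(3.5), np.float64(6.3)] 0.7
[0, np.float64(-0.1), np.float64(1.0), np.float64(1.1)] [0, np.float64(-0.3), np.float64(2.0), np.float64(2.1)] [0, np.float64(-0.4), np.float64(3.1), np.float64(3.0)] [0, np.float64(-0.6), np.float64(4.3), np.float64(3.8)] [0, np.float64(-0.8), np.float64(5.5), np.float64(4.5)] 1.07
[0, np.float64(-0.2), np.float64(1.3), np.float64(0.6)] [0, np.float64(-0.4), np.float64(2.6), np.float64(1.2)] [0, np.float64(-0.6), np.float64(4.0), np.float64(1.6)] [0, np.float64(-0.8), np.float64(5.4), np.float64(2.0)] [0, np.float64(-1.0), np.float64(6.8), np.float64(2.2)] 1.44
[0, np.float64(-0.2), np.float64(1.4), np.float64(0.1)] [0, np.float64(-0.4), np.float64(2.9), np.float64(0.2)] [0, np.float64(-0.6), np.float64(4.3), np.float64(0.1)] [0, np.float64(-0.8), np.float64(5.7), np.float64(-0.1)] [0, np.float64(-1.0), np.float64(7.1), np.float64(-0.4)] 1.81
```

Call:
play_rows(targets=[[0, -0.1, 0.5, 1.4, 0, 0, 0], [0, -0.2, 1.1, 2.7, 0, 0, 0], [0, -0.3, 1.8, 3.9, 0, 0, 0], [0, -0.4, 2.6, 5.1, 0, 0, 0], [0, -0.5, 3.5, 6.3, 0, 0, 0]])

```text
time_s: 9.72
eef_pos: [0.5418, -0.0334, 0.1679]
eef_rot: [[0.99, 0.003, -0.138], [0.138, -0.002, 0.99], [0.002, -1.0, -0.003]]
wrist_force: [0.0, -0.3, -4.2]
grip_width: 0.0236
```

Call:
play_rows(targets=[[0, -0.1, 1.0, 1.1, 0, 0, 0], [0, -0.3, 2.0, 2.1, 0, 0, 0], [0, -0.4, 3.1, 3.0, 0, 0, 0], [0, -0.6, 4.3, 3.8, 0, 0, 0], [0, -0.8, 5.5, 4.5, 0, 0, 0]])

```text
time_s: 10.13
eef_pos: [0.5336, 0.0223, 0.2138]
eef_rot: [[0.99, 0.003, -0.139], [0.139, -0.003, 0.99], [0.003, -1.0, -0.003]]
wrist_force: [0.2, -1.5, -2.8]
grip_width: 0.024
```

```bash
python3 -c "
from h import *
d=shot('scene','s6.png',crop=(200,30,430,230),scale=2.5)
s=read_state();R=np.array(s['eef_rot']);tip=np.array(s['eef_pos'])+R@[0,-.0085,.0905];y=(tip[:2]-C)@by-.114;print('tip rel hinge',y,tip[2]-.05,np.arctan2(tip[2]-.05,-y))
to(B(0,.114+.052-.0905,.225),Rt(8))
"
```

```text
tip rel hinge -0.08941089686540968 0.17322621074488526 1.0943114925139736
t 10.2 pos [0.5339 0.0253 0.2148] yaw 8.1 shift cm [-2.04 13.99  1.02] turn [ 0.001  0.004 -0.003] F [-0.5 -0.2 -0.8] w 0.0240 q [-0.54  0.26  0.45  1.93 -0.14  0.98  0.12]
```

View pics/s6.png

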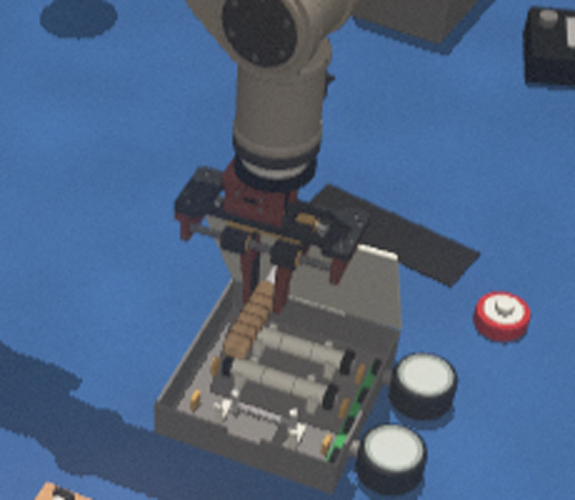

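Call:
play_rows(targets=[[0, -0.2, 1.3, 0.5, 0, 0, 0], [0, -0.4, 2.6, 1.0, 0, 0, 0], [0, -0.6, 4.0, 1.4, 0, 0, 0], [0, -0.8, 5.4, 1.7, 0, 0, 0], [0, -1.0, 6.8, 1.8, 0, 0, 0]])

```text
time_s: 10.6
eef_pos: [0.5242, 0.0935, 0.2339]
eef_rot: [[0.99, 0.005, -0.141], [0.141, -0.0, 0.99], [0.005, -1.0, -0.001]]
wrist_force: [0.6, -2.8, 0.8]
grip_width: 0.0236
```

Call:
play_rows(targets=[[0, -0.2, 1.4, 0, 0, 0, 0], [0, -0.4, 2.9, 0, 0, 0, 0], [0, -0.6, 4.3, -0.1, 0, 0, 0], [0, -0.8, 5.5, -0.3, 0, 0, 0], [0, -1.0, 6.6, -0.5, 0, 0, 0]])

```text
time_s: 11.02
eef_pos: [0.5145, 0.1604, 0.2292]
eef_rot: [[0.99, 0.007, -0.141], [0.141, 0.0, 0.99], [0.007, -1.0, -0.001]]
wrist_force: [1.5, -2.2, -1.1]
grip_width: 0.0239
```

```bash
cat > tipy.py <<'E'
from h import *
s=read_state();R=np.array(s['eef_rot']);tip=np.array(s['eef_pos'])+R@[0,-.0085,.0905];y=(tip[:2]-C)@by-.114;print('tip rel hinge',y,tip[2]-.05,np.arctan2(tip[2]-.05,-y))
to(B(0,.114+.052-.0905,.225),Rt(8))
E
python3 tipy.py
```

```text
tip rel hinge 0.04707895794116633 0.18763707315404193 1.8166259619093745
t 11.0 pos [0.5145 0.1604 0.2292] yaw 8.1 shift cm [-0.1   0.48 -0.42] turn [-0.     0.007 -0.002] F [ 1.5 -2.2 -1.1] w 0.0239 q [-0.74  0.25  0.39  1.9  -0.11  1.01 -0.17]
```

Call:
play_rows(targets=[[0, -0.1, 0.4, 0, 0, 0, 0], [0, -0.1, 0.7, 0, 0, 0, 0], [0, -0.1, 0.9, 0, 0, 0, 0], [0, 0.1, -1, 0, 0, 0, 0], [0, 0.5, -5, 1, 0, 0, 0]])

```text
time_s: 11.43
eef_pos: [0.518, 0.115, 0.2375]
eef_rot: [[0.989, 0.003, -0.15], [0.15, 0.002, 0.989], [0.003, -1.0, 0.001]]
wrist_force: [0.8, -0.2, -1.0]
grip_width: 0.0238
```

Call:
play_rows(targets=[[0, 0.3, -4, 2, 0, 0, 0], [0, 0.3, -4, 6, 0, 0, 0], [0, 0.3, -4, 10, 0, 0, 0], [0, 0.3, -4, 12, 0, 0, -0.1], [0, 0.3, -4, 12, 0, 0, -0.2]])

```text
time_s: 11.85
eef_pos: [0.5234, 0.0749, 0.363]
eef_rot: [[0.998, 0.012, 0.056], [-0.056, 0.005, 0.998], [0.011, -1.0, 0.006]]
wrist_force: [-0.0, 0.2, -1.4]
grip_width: 0.024
```

```bash
python3 -c "
from h import *
d=shot('wrist','w7.png',scale=1.2)
to([.5175,.4252,.15],Rt(-87))"
```

```text
t 11.9 pos [0.5223 0.075  0.3605] yaw -3.5 shift cm [ -0.48  35.02 -21.05] turn [ 0.003  0.01  -1.457] F [-0.5 -0.4 -0.8] w 0.0240 q [-0.67  0.12  0.46  1.75 -0.06  1.28 -0.26]
```

View pics/w7.png

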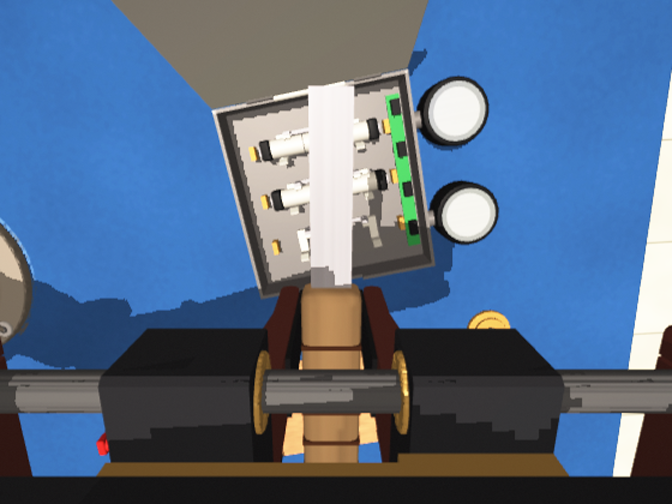

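Call:
play_rows(targets=[[0, -0.2, 17, 0, 0, 0, -0.58], [0, -0.2, 17, 0, 0, 0, -0.58], [0, -0.2, 17, 0, 0, 0, -0.58], [0, -0.2, 17, 0, 0, 0, -0.58], [0, -0.2, 17, 0, 0, 0, -0.58]])

```text
time_s: 12.32
eef_pos: [0.5179, 0.2531, 0.3589]
eef_rot: [[0.804, 0.006, 0.594], [-0.594, 0.001, 0.804], [0.005, -1.0, 0.004]]
wrist_force: [0.2, 1.4, -1.9]
grip_width: 0.0239
```

Call:
play_rows(targets=[[0, -0.3, 18, 0, 0, 0, -0.58], [0, -0.3, 18, 0, 0, 0, -0.58], [0, -0.3, 18, 0, 0, 0, -0.58], [0, -0.3, 18, 0, 0, 0, -0.58], [0, -0.3, 18, 0, 0, 0, -0.58]])

```text
time_s: 12.73
eef_pos: [0.5121, 0.4391, 0.3568]
eef_rot: [[0.349, 0.003, 0.937], [-0.937, -0.002, 0.349], [0.003, -1.0, 0.002]]
wrist_force: [-1.2, -0.1, -1.4]
grip_width: 0.0237
```

Call:
play_rows(targets=[[0, 0, 0, -4, 0, 0, -0.3], [0, 0, 0, -8, 0, 0, -0.3], [0, 0, 0, -12, 0, 0, -0.3], [0, 0, 0, -16, 0, 0, -0.3], [0, 0, 0, -18, 0, 0, -0.3]])

```text
time_s: 13.15
eef_pos: [0.5091, 0.4372, 0.1705]
eef_rot: [[0.059, -0.004, 0.998], [-0.998, -0.009, 0.059], [0.009, -1.0, -0.005]]
wrist_force: [-0.4, -0.2, -0.9]
grip_width: 0.0239
```

```bash
python3 -c "
from h import *
to([.5175,.4252,.006],Rt(-87))"
```

```text
t 13.2 pos [0.5091 0.4372 0.1705] yaw -86.6 shift cm [  0.84  -1.2  -16.45] turn [ 0.009 -0.004 -0.007] F [-0.4 -0.2 -0.9] w 0.0239 q [-1.12  0.56  0.45  1.63 -0.27  1.03 -2.09]
```

Call:
play_rows(targets=[[0, 0.8, -1.2, -4, 0.009, 0, 0], [0, 0.8, -1.2, -8, 0.009, 0, 0], [0, 0.8, -1.2, -12, 0.009, 0, 0], [0, 0.8, -1.2, -14.5, 0.009, 0, 0], [0, 0.8, -1.2, -14.5, 0.009, 0, 0]])

```text
time_s: 13.57
eef_pos: [0.5125, 0.4217, 0.0181]
eef_rot: [[0.061, -0.014, 0.998], [-0.998, -0.008, 0.061], [0.007, -1.0, -0.014]]
wrist_force: [-0.9, -0.2, -1.9]
grip_width: 0.0238
```

```bash
python3 -c "
from h import *
get_image('wrist');to([.5175,.4252,.005],Rt(-87))"
```

```text
t 13.6 pos [0.5145 0.4232 0.0218] yaw -86.5 shift cm [ 0.3   0.2  -1.68] turn [ 0.005 -0.01  -0.008] F [-0.5  0.   0.5] w 0.0240 q [-1.04  0.73  0.37  1.72 -0.36  0.77 -2.  ]
```

Call:
play_rows(targets=[[0, 0.2, 0.1, -0.8, 0, -0.01, 0], [0, 0.2, 0.1, -1.4, 0, -0.01, 0], [0, 0.2, 0.1, -1.6, 0, -0.01, 0], [0, 0.2, 0.1, -1.6, 0, -0.01, 0], [0, 0.2, 0.1, -1.6, 0, -0.01, 0]])

```text
time_s: 14.03
eef_pos: [0.517, 0.4246, 0.0069]
eef_rot: [[0.06, 0.001, 0.998], [-0.998, -0.004, 0.06], [0.004, -1.0, 0.001]]
wrist_force: [0.7, -0.1, 0.0]
grip_width: 0.0236
```

Call:
play_rows(targets=[[6, 0, 0, 0, 0, 0, 0], [6, 0, 0, 0, 0, 0, 0], [6, 0, 0, 0, 0, 0, 0], [6, 0, 0, 0, 0, 0, 0], [6, 0, 0, 0, 0, 0, 0]])

```text
time_s: 14.45
eef_pos: [0.5171, 0.4247, 0.0071]
eef_rot: [[0.06, 0.001, 0.998], [-0.998, -0.004, 0.06], [0.004, -1.0, 0.001]]
wrist_force: [-0.6, -0.3, 0.1]
grip_width: 0.0535
```

Call:
play_rows(targets=[[6, 0, 0, 4, 0, 0, 0.1], [6, 0, 0, 8, 0, 0, 0.2], [6, 0, 0, 12, 0, 0, 0.3], [6, 0, 0, 16, 0, 0, 0.4], [6, 0, 0, 20, 0, 0, 0.5]])

```text
time_s: 14.87
eef_pos: [0.517, 0.4243, 0.2091]
eef_rot: [[0.535, 0.003, 0.845], [-0.845, -0.003, 0.535], [0.004, -1.0, 0.001]]
wrist_force: [0.4, 0.2, 0.1]
grip_width: 0.06
```

```bash
python3 -c "
from h import *
d=shot('wrist','w8.png',scale=1)
a=np.array([0,-np.cos(np.radians(8)),0]);to(B(0,0,.3),Rt(-82))"
```

```text
t 14.9 pos [0.5208 0.4268 0.2184] yaw -57.3 shift cm [  0.32 -33.63   8.16] turn [-0.004  0.013 -0.431] F [2.9 1.5 6.2] w 0.0597 q [-1.01  0.48  0.33  1.59 -0.17  1.08 -1.64]
```

View pics/w8.png

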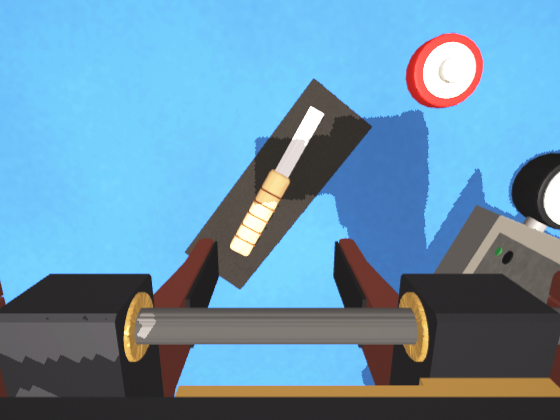

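Call:
play_rows(targets=[[5, 0, 0, 4, 0, 0, 0], [5, 0, 0, 8, 0, 0, -0.1], [5, 0, 0, 12, 0, 0, -0.2], [5, 0, -1, 14, 0, 0, -0.3], [5, 0.1, -4, 14, 0, 0.01, -0.43]])

```text
time_s: 15.33
eef_pos: [0.5221, 0.3927, 0.3646]
eef_rot: [[0.147, 0.011, 0.989], [-0.989, 0.012, 0.147], [-0.01, -1.0, 0.013]]
wrist_force: [0.8, 0.6, 0.6]
grip_width: 0.0498
```

Call:
play_rows(targets=[[5, 0.1, -16, 0, 0, 0, 0], [5, 0.1, -16, 0, 0, 0, 0], [5, 0.1, -16, 0, 0, 0, 0], [5, 0.1, -16, 0, 0, 0, 0], [5, 0.1, -16, 0, 0, 0, 0]])

```text
time_s: 15.75
eef_pos: [0.5245, 0.2243, 0.3657]
eef_rot: [[0.136, 0.013, 0.991], [-0.991, 0.011, 0.136], [-0.009, -1.0, 0.014]]
wrist_force: [0.6, -0.0, -0.2]
grip_width: 0.05
```

Call:
play_rows(targets=[[5, 0.1, -13.6, 0, 0, 0, 0], [5, 0.1, -13.6, 0, 0, 0, 0], [5, 0.1, -13.6, 0, 0, 0, 0], [5, 0.1, -13.6, 0, 0, 0, 0], [5, 0.1, -13.6, 0, 0, 0, 0]])

```text
time_s: 16.17
eef_pos: [0.5257, 0.0824, 0.3663]
eef_rot: [[0.127, 0.014, 0.992], [-0.992, 0.011, 0.127], [-0.009, -1.0, 0.015]]
wrist_force: [0.0, -0.9, 0.1]
grip_width: 0.0501
```

Run:
```python
from h import *
get_image('wrist')
d=shot('wrist','w9.png');to(B(0,0,.1),Rt(-82))
for X in [B(0,0,.037),B(0,.06,.037),B(.1,-.112,.05),B(-.1,-.112,.05)]: print(proj(d,X))
im=d["image"];h=cv2.cvtColor(im,cv2.COLOR_RGB2HSV).astype(int)
m=((h[:,:,1]<45)&(h[:,:,2]>190)).astype(np.uint8)*255
for c in sorted(cv2.findContours(m,0,2)[0],key=cv2.contourArea)[::-1][:6]: print(cv2.contourArea(c),cv2.minAreaRect(c))
```

```text
t 16.3 pos [0.5255 0.0884 0.3658] yaw -82.3 shift cm [ -0.15   0.21 -26.58] turn [-0.012  0.013  0.005] F [-0.1  1.3  0.5] w 0.0504 q [-0.81  0.12  0.6   1.74 -0.08  1.29 -1.63]
[274.49937502 171.52750753]
[233.45958014 171.84667848]
[356.84453743  98.24568331]
[350.15916525 238.95686512]
11842.0 ((270.99871826171875, 162.97506713867188), (136.27976989746094, 124.64429473876953), 87.1375961303711)
1895.0 ((319.5, 50.5), (47.0, 51.0), 0.0)
1881.0 ((228.5, 52.5), (51.0, 47.0), 90.0)
1141.0 ((42.61803436279297, 172.8016357421875), (217.5223388671875, 6.781195640563965), 79.9393081665039)
1025.0 ((105.5, 17.5), (35.0, 35.0), 90.0)
961.5 ((483.5630187988281, 158.2986297607422), (79.01988983154297, 13.435233116149902), 2.12109637260437)
```

View pics/w9.png

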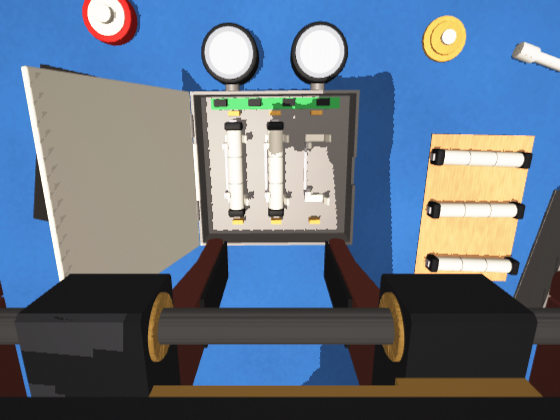

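The wrist view shows the open box, with sticks in bay2 at (235,171) and bay1 at (276,170), and bay0 empty. The cover is past upright. The bays sit within 2 mm of my model.

```bash
sed -i 's/C=np.array(\[.524,.0905\])/C=np.array([.5255,.089])/' h.py; python3 -c "
from h import *
to(B(0,0,.05),Rt(-82))"
```

```text
t 16.3 pos [0.5255 0.0884 0.3658] yaw -82.3 shift cm [ -0.     0.06 -31.58] turn [-0.012  0.013  0.005] F [-0.1  1.3  0.5] w 0.0504 q [-0.81  0.12  0.6   1.74 -0.08  1.29 -1.63]
```

Call:
play_rows(targets=[[5, 0, 0, -6, -0.012, 0.013, 0], [5, 0, 0, -12, -0.012, 0.013, 0], [5, 0, 0, -16, -0.012, 0.013, 0], [5, 0, 0, -20, -0.012, 0.013, 0], [5, 0, 0, -24, -0.012, 0.013, 0]])

```text
time_s: 16.68
eef_pos: [0.5252, 0.091, 0.1552]
eef_rot: [[0.138, -0.0, 0.99], [-0.99, 0.001, 0.138], [-0.001, -1.0, -0.0]]
wrist_force: [0.9, 1.0, -0.2]
grip_width: 0.0501
```

Call:
play_rows(targets=[[5, 0, 0, -4, 0, 0, 0], [5, 0, 0, -6, 0, 0, 0], [5, 0, 0, -6.5, 0, 0, 0], [5, 0, 0, -6.5, 0, 0, 0], [5, 0, 0, -6.5, 0, 0, 0]])

```text
time_s: 17.1
eef_pos: [0.5261, 0.0922, 0.091]
eef_rot: [[0.139, 0.001, 0.99], [-0.99, 0.001, 0.139], [-0.001, -1.0, 0.001]]
wrist_force: [1.0, -0.2, 0.7]
grip_width: 0.0502
```

```bash
python3 -c "
from h import *
to(B(0,0,.015),Rt(-82))"
```

```text
t 17.1 pos [0.5261 0.0922 0.091 ] yaw -82.0 shift cm [-0.06 -0.32 -7.6 ] turn [-0.001  0.001  0.   ] F [ 1.  -0.2  0.7] w 0.0502 q [-0.68  0.46  0.49  2.03 -0.32  0.72 -1.42]
```

Call:
play_rows(targets=[[5, 0, -0.3, -3, 0, 0, 0], [5, 0, -0.3, -5.5, 0, 0, 0], [5, 0, -0.3, -7, 0, 0, 0], [5, 0, -0.3, -7.5, 0, 0, 0], [5, 0, -0.3, -7.5, 0, 0, 0]])

```text
time_s: 17.52
eef_pos: [0.5269, 0.0897, 0.0166]
eef_rot: [[0.139, 0.002, 0.99], [-0.99, 0.002, 0.139], [-0.001, -1.0, 0.002]]
wrist_force: [0.0, 0.3, -0.6]
grip_width: 0.0496
```

Call:
play_rows(targets=[[0, 0, 0, 0, 0, 0, 0], [0, 0, 0, 0, 0, 0, 0], [0, 0, 0, 0, 0, 0, 0], [0, 0, 0, 0, 0, 0, 0], [0, 0, 0, 0, 0, 0, 0]])

```text
time_s: 17.93
eef_pos: [0.5273, 0.0899, 0.0173]
eef_rot: [[0.14, 0.003, 0.99], [-0.99, 0.002, 0.14], [-0.002, -1.0, 0.003]]
wrist_force: [0.1, -0.1, 4.8]
grip_width: 0.0212
```

Call:
play_rows(targets=[[0, 0, 0, 0, 0, 0, 0], [0, 0, 0, 0, 0, 0, 0], [0, 0, 0, 0.7, 0, 0, 0], [0, 0, 0, 1.4, 0, 0, 0], [0, 0, 0, 2.1, 0, 0, 0]])

```text
time_s: 18.35
eef_pos: [0.5269, 0.089, 0.0387]
eef_rot: [[0.138, 0.002, 0.99], [-0.99, 0.001, 0.138], [-0.001, -1.0, 0.002]]
wrist_force: [0.2, -0.4, -1.3]
grip_width: 0.0211
```

Call:
play_rows(targets=[[0, 0, 0, 2, 0, 0, 0], [0, 0, 0, 5, 0, 0, 0], [0, 0, 0, 9, 0, 0, 0], [0, 0, 0, 12, 0, 0, 0], [0, 0, 0, 12, 0, 0, 0]])

```text
time_s: 18.77
eef_pos: [0.5307, 0.0899, 0.165]
eef_rot: [[0.138, 0.012, 0.99], [-0.99, 0.006, 0.138], [-0.004, -1.0, 0.012]]
wrist_force: [1.2, 0.2, -1.0]
grip_width: 0.0211
```

```bash
python3 -c "
from h import *
to([.4454,-.3951,.12],Rt(-90))"
```

```text
t 18.8 pos [0.5307 0.0899 0.165 ] yaw -82.1 shift cm [ -8.53 -48.5   -4.5 ] turn [-0.005  0.012 -0.138] F [ 1.2  0.2 -1. ] w 0.0211 q [-0.73  0.35  0.56  1.98 -0.24  0.87 -1.48]
```

Call:
play_rows(targets=[[0, -2.8, -17, 0, 0, 0, -0.14], [0, -2.8, -17, 0, 0, 0, -0.14], [0, -2.8, -17, 0, 0, 0, -0.14], [0, -2.8, -17, 0, 0, 0, -0.14], [0, -2.8, -17, 0, 0, 0, -0.14]])

```text
time_s: 19.18
eef_pos: [0.5007, -0.088, 0.1658]
eef_rot: [[-0.012, 0.013, 1.0], [-1.0, 0.002, -0.012], [-0.002, -1.0, 0.013]]
wrist_force: [-0.3, -0.7, -1.5]
grip_width: 0.0216
```

Call:
play_rows(targets=[[0, -2.8, -17, 0, 0, 0, 0], [0, -2.8, -17, 0, 0, 0, 0], [0, -2.8, -17, 0, 0, 0, 0], [0, -2.8, -17, 0, 0, 0, 0], [0, -2.8, -17, 0, 0, 0, 0]])

```text
time_s: 19.6
eef_pos: [0.4705, -0.264, 0.1665]
eef_rot: [[-0.018, 0.014, 1.0], [-1.0, -0.001, -0.018], [0.001, -1.0, 0.014]]
wrist_force: [-0.2, -0.5, -0.7]
grip_width: 0.0215
```

Call:
play_rows(targets=[[0, -2.8, -16.5, 0, 0, 0, 0], [0, -2.8, -16.5, 0, 0, 0, 0], [0, -2.8, -16.5, -3, 0, 0, 0], [0, -2.8, -16.5, -7, 0, 0, 0], [0, -2.8, -16.5, -8, 0, 0, 0]])

```text
time_s: 20.02
eef_pos: [0.443, -0.4323, 0.0879]
eef_rot: [[-0.02, 0.018, 1.0], [-1.0, -0.004, -0.02], [0.004, -1.0, 0.018]]
wrist_force: [0.8, -0.7, -0.4]
grip_width: 0.0212
```

```bash
python3 -c "
from h import *
get_image('wrist');to([.4454,-.418,.06],Rt(-91))"
```

```text
t 20.1 pos [ 0.4376 -0.4328  0.0799] yaw -91.4 shift cm [ 0.78  1.48 -1.99] turn [0.001 0.007 0.006] F [-0.5 -2.7 -4.8] w 0.0217 q [ 0.25  0.61  0.59  1.85 -0.47  0.81 -0.51]
```

Call:
play_rows(targets=[[0, 0.8, 2.2, 0, 0, 0, 0], [0, 0.8, 2.2, -1, 0, 0, 0], [0, 0.8, 2.2, -2.5, 0, 0, 0], [0, 0.8, 2.2, -3.5, 0, 0, 0], [0, 0.8, 2.2, -3.5, 0, 0, 0]])

```text
time_s: 20.48
eef_pos: [0.4452, -0.4091, 0.0429]
eef_rot: [[-0.022, 0.005, 1.0], [-1.0, 0.001, -0.022], [-0.002, -1.0, 0.005]]
wrist_force: [0.4, -0.3, -0.9]
grip_width: 0.0213
```

Call:
play_rows(targets=[[3.2, 0, 0, 0, 0, 0, 0], [3.2, 0, 0, 0, 0, 0, 0], [3.2, 0, 0, 0, 0, 0, 0], [3.2, 0, 0, 3, 0, 0, 0], [3.2, 0, 0, 7, 0, 0, 0]])

```text
time_s: 20.9
eef_pos: [0.4437, -0.4076, 0.1117]
eef_rot: [[-0.022, 0.0, 1.0], [-1.0, 0.004, -0.022], [-0.004, -1.0, 0.0]]
wrist_force: [0.7, 0.1, 1.2]
grip_width: 0.032
```

Call:
play_rows(targets=[[3.2, 0, 3, 4, 0, 0, 0], [3.2, 0, 8, 8, 0, 0, 0], [4, 1, 12, 9, 0, 0, 0], [4, 2, 16, 9, 0, 0, 0], [4, 3, 20, 9, 0, 0, 0]])

```text
time_s: 21.32
eef_pos: [0.4686, -0.2326, 0.2026]
eef_rot: [[-0.024, 0.005, 1.0], [-1.0, 0.004, -0.024], [-0.004, -1.0, 0.005]]
wrist_force: [1.1, 0.2, -0.5]
grip_width: 0.0396
```

```bash
cat > b.py <<'E'
from h import *
import sys
def bay(i,x=0,d=.010,tilt=0,up=0,dy=0,yaw=-82):
    c=B(x,-.06+.06*i+dy,.026+up);ax=np.r_[bx,0]
    R=Rt(yaw,tilt,ax); return c+R[:,1]*d,R
E
python3 -c "
from b import *
to(*bay(2,tilt=18,up=.12,dy=-.06))"
```

```text
t 21.3 pos [ 0.4686 -0.2326  0.2026] yaw -91.4 shift cm [ 5.65 32.47 -6.61] turn [0.31  0.023 0.163] F [ 1.1  0.2 -0.5] w 0.0396 q [-0.25  0.3   0.72  1.98 -0.25  0.95 -1.  ]
```

Call:
play_rows(targets=[[4, 2.9, 16.5, 0, 0.16, 0.01, 0.08], [4, 2.9, 16.5, 0, 0.16, 0.01, 0.08], [4, 2.9, 16.5, 0, 0.16, 0.01, 0.08], [4, 2.9, 16.5, 0, 0.16, 0.01, 0.08], [4, 2.9, 16.5, 0, 0.16, 0.01, 0.08]])

```text
time_s: 21.73
eef_pos: [0.4991, -0.0592, 0.2033]
eef_rot: [[0.065, -0.012, 0.998], [-0.984, 0.167, 0.066], [-0.167, -0.986, -0.0]]
wrist_force: [0.0, 0.6, -0.8]
grip_width: 0.04
```

Call:
play_rows(targets=[[4, 2.8, 16, -2, 0.15, 0.01, 0.08], [4, 2.8, 16, -4, 0.15, 0.01, 0.08], [4, 2.8, 16, -6, 0.15, 0.01, 0.08], [4, 2.8, 16, -6, 0.15, 0.01, 0.08], [4, 2.8, 16, -6, 0.15, 0.01, 0.08]])

```text
time_s: 22.15
eef_pos: [0.5265, 0.1061, 0.1421]
eef_rot: [[0.145, -0.043, 0.989], [-0.938, 0.312, 0.151], [-0.315, -0.949, 0.004]]
wrist_force: [-0.3, 0.6, -0.4]
grip_width: 0.04
```

```bash
python3 -c "
from b import *
get_image('wrist')
to(*bay(2,tilt=18,up=.06))
to(*bay(2,tilt=18))"
```

```text
t 22.2 pos [0.5261 0.1072 0.1415] yaw -81.1 shift cm [-0.93  4.43 -6.5 ] turn [-0.007  0.002 -0.014] F [ 0.   1.8 -0.8] w 0.0402 q [-0.46  0.4   0.43  1.99 -0.63  0.92 -1.05]
t 22.2 pos [0.5261 0.1072 0.1415] yaw -81.1 shift cm [ -0.93   4.43 -12.5 ] turn [-0.007  0.002 -0.014] F [ 0.   1.8 -0.8] w 0.0402 q [-0.46  0.4   0.43  1.99 -0.63  0.92 -1.05]
```

Call:
play_rows(targets=[[4, -0.4, 2, -2, -0.007, 0, -0.014], [4, -0.9, 4.2, -4, -0.007, 0, -0.014], [4, -0.9, 4.2, -6.5, -0.007, 0, -0.014], [4, -0.9, 4.2, -6.5, -0.007, 0, -0.014], [4, -0.9, 4.2, -6.5, -0.007, 0, -0.014]])

```text
time_s: 22.62
eef_pos: [0.517, 0.1479, 0.0766]
eef_rot: [[0.132, -0.042, 0.99], [-0.942, 0.305, 0.138], [-0.308, -0.951, 0.001]]
wrist_force: [0.3, 0.3, -0.1]
grip_width: 0.0403
```

```bash
python3 -c "
from b import *
to(*bay(2,tilt=18))"
```

```text
t 22.6 pos [0.517  0.1479 0.0766] yaw -82.0 shift cm [-0.03  0.36 -6.01] turn [0.001 0.001 0.001] F [ 0.3  0.3 -0.1] w 0.0403 q [-0.49  0.49  0.37  2.04 -0.73  0.77 -1.03]
```

Call:
play_rows(targets=[[4, 0, 0.3, -1.5, 0, 0, 0], [4, 0, 0.3, -3, 0, 0, 0], [4, 0, 0.3, -4.5, 0, 0, 0], [4, 0, 0.3, -5.5, 0, 0, 0], [4, 0, 0.3, -5.8, 0, 0, 0]])

```text
time_s: 23.03
eef_pos: [0.5171, 0.1499, 0.0179]
eef_rot: [[0.131, -0.041, 0.991], [-0.943, 0.304, 0.137], [-0.307, -0.952, 0.001]]
wrist_force: [0.3, 0.4, 0.6]
grip_width: 0.0397
```

Call:
play_rows(targets=[[0, 0, 0, 0, 0, 0, 0], [0, 0, 0, 0, 0, 0, 0], [0, 0, 0, 0, 0, 0, 0], [0, 0, 0, 0, 0, 0, 0], [0, 0, 0, 0, 0, 0, 0]])

```text
time_s: 23.45
eef_pos: [0.5177, 0.1514, 0.0193]
eef_rot: [[0.132, -0.041, 0.99], [-0.942, 0.307, 0.138], [-0.309, -0.951, 0.002]]
wrist_force: [-1.4, 1.7, 5.9]
grip_width: 0.0213
```

```bash
python3 -c "
from b import *
to(*bay(2,tilt=18))"
```

```text
t 23.4 pos [0.5177 0.1514 0.0193] yaw -82.0 shift cm [-0.1   0.01 -0.29] turn [-0.001  0.002  0.001] F [-1.4  1.7  5.9] w 0.0213 q [-0.44  0.58  0.3   2.06 -0.82  0.67 -0.93]
```

Call:
play_rows(targets=[[0, 0, 0, 0, 0, 0, 0], [0, 0, 0, 0, 0, 0, 0], [0, 0, 0, 0.7, 0, 0, 0], [0, 0, 0, 1.4, 0, 0, 0], [0, 0, 0, 2.1, 0, 0, 0]])

```text
time_s: 23.87
eef_pos: [0.5176, 0.1504, 0.0408]
eef_rot: [[0.13, -0.041, 0.991], [-0.942, 0.306, 0.136], [-0.309, -0.951, 0.001]]
wrist_force: [-0.1, 0.1, -1.5]
grip_width: 0.0216
```

Call:
play_rows(targets=[[0, 0, 0, 2, 0, 0, 0], [0, 0, -0.5, 5, 0, 0, 0], [0, 0.3, -2, 9, 0, 0, 0], [0, 0.6, -5, 12, -0.1, 0, 0], [0, 0.6, -8, 12, -0.2, 0, 0]])

```text
time_s: 24.28
eef_pos: [0.5277, 0.0686, 0.1675]
eef_rot: [[0.128, -0.031, 0.991], [-0.985, 0.11, 0.131], [-0.113, -0.993, -0.016]]
wrist_force: [0.0, -1.3, -1.7]
grip_width: 0.0212
```

```bash
python3 -c "
from b import *
to([.447,-.382,.12],Rt(-91))"
```

```text
t 24.3 pos [0.5277 0.0686 0.1675] yaw -82.6 shift cm [ -8.07 -45.06  -4.75] turn [-0.112 -0.022 -0.147] F [ 0.  -1.3 -1.7] w 0.0212 q [-0.62  0.35  0.55  1.97 -0.37  0.92 -1.3 ]
```

Call:
play_rows(targets=[[0, -2.8, -16, 0, -0.11, -0.02, -0.15], [0, -2.8, -16, 0, -0.11, -0.02, -0.15], [0, -2.8, -16, 0, -0.11, -0.02, -0.15], [0, -2.8, -16, 0, -0.11, -0.02, -0.15], [0, -2.8, -16, 0, -0.11, -0.02, -0.15]])

```text
time_s: 24.7
eef_pos: [0.4978, -0.0991, 0.1693]
eef_rot: [[-0.031, -0.0, 1.0], [-1.0, 0.001, -0.031], [-0.001, -1.0, -0.0]]
wrist_force: [-0.6, -0.6, -1.9]
grip_width: 0.0217
```

Call:
play_rows(targets=[[0, -2.8, -16, 0, 0, 0, 0], [0, -2.8, -16, 0, 0, 0, 0], [0, -2.8, -16, 0, 0, 0, 0], [0, -2.8, -16, 0, 0, 0, 0], [0, -2.8, -16, 0, 0, 0, 0]])

```text
time_s: 25.12
eef_pos: [0.4671, -0.2673, 0.1711]
eef_rot: [[-0.041, 0.001, 0.999], [-0.999, -0.003, -0.041], [0.003, -1.0, 0.001]]
wrist_force: [-0.1, 0.3, -1.1]
grip_width: 0.0214
```

Call:
play_rows(targets=[[0, -2.5, -12.5, 0, 0, 0, 0], [0, -2.5, -12.5, 0, 0, 0, 0], [0, -2.5, -12.5, 0, 0, 0, 0], [0, -2.5, -12.5, -4, 0, 0, 0], [0, -2.5, -12.5, -6, 0, 0, 0]])

```text
time_s: 25.53
eef_pos: [0.4404, -0.396, 0.1106]
eef_rot: [[-0.047, 0.002, 0.999], [-0.999, -0.006, -0.047], [0.006, -1.0, 0.002]]
wrist_force: [0.4, 2.0, -2.8]
grip_width: 0.0215
```

```bash
python3 -c "
from b import *
get_image('wrist');to([.447,-.382,.06],Rt(-91))"
```

```text
t 25.6 pos [ 0.4393 -0.3916  0.1067] yaw -92.6 shift cm [ 0.77  0.96 -4.67] turn [ 0.    -0.004  0.027] F [-2.   2.3 -5. ] w 0.0212 q [ 0.14  0.55  0.65  1.9  -0.44  0.84 -0.6 ]
```

Call:
play_rows(targets=[[0, 0.7, 1, 0, 0, 0, 0.02], [0, 0.7, 1, -1.5, 0, 0, 0.02], [0, 0.7, 1, -3, 0, 0, 0.02], [0, 0.7, 1, -4, 0, 0, 0.02], [0, 0.7, 1, -4, 0, 0, 0.02]])

```text
time_s: 26.0
eef_pos: [0.4471, -0.3794, 0.0662]
eef_rot: [[-0.022, -0.005, 1.0], [-1.0, 0.002, -0.022], [-0.002, -1.0, -0.005]]
wrist_force: [0.7, -0.4, -1.7]
grip_width: 0.0212
```

Call:
play_rows(targets=[[3.2, 0, 0, 0, 0, 0, 0], [3.2, 0, 0, 0, 0, 0, 0], [3.2, 0, 0, 0, 0, 0, 0], [3.2, 0, 0, 3, 0, 0, 0], [3.2, 0, 0, 7, 0, 0, 0]])

```text
time_s: 26.42
eef_pos: [0.4456, -0.3779, 0.1351]
eef_rot: [[-0.022, -0.009, 1.0], [-1.0, 0.004, -0.022], [-0.004, -1.0, -0.009]]
wrist_force: [0.6, 0.6, 0.2]
grip_width: 0.0323
```

Call:
play_rows(targets=[[5, 0, 0, 4, 0, 0, 0.1], [5, 0, -1, 8, 0, 0, 0.2], [5, 0, -2, 12, 0, 0, 0.3], [5, 1, -3, 16, 0, 0, 0.45], [5, 2, -4, 20, 0, 0, 0.6]])

```text
time_s: 26.83
eef_pos: [0.4644, -0.4183, 0.3374]
eef_rot: [[0.507, -0.008, 0.862], [-0.862, -0.002, 0.507], [-0.002, -1.0, -0.008]]
wrist_force: [1.2, -0.7, -0.5]
grip_width: 0.0497
```

Call:
play_rows(targets=[[5, 1, 0, 0, 0, 0, 0.12], [5, 1, 0, 0, 0, 0, 0.25], [5, 1, 0, 0, 0, 0, 0.4], [5, 1, 0, 0, 0, 0, 0.52], [5, 1, 0, 0, 0, 0, 0.6]])

```text
time_s: 27.25
eef_pos: [0.4741, -0.4186, 0.3385]
eef_rot: [[0.908, -0.005, 0.42], [-0.42, -0.007, 0.908], [-0.001, -1.0, -0.009]]
wrist_force: [0.2, -0.1, -0.2]
grip_width: 0.0498
```

Call:
play_rows(targets=[[5, 1, 0, 0, 0, 0, 0.12], [5, 1, 0, 0, 0, 0, 0.25], [5, 1, 0, 0, 0, 0, 0.4], [5, 1, 0, 0, 0, 0, 0.45], [5, 1, 0, 0, 0, 0, 0.45]])

```text
time_s: 27.67
eef_pos: [0.4838, -0.419, 0.3395]
eef_rot: [[1.0, 0.0, -0.019], [0.019, -0.009, 1.0], [-0.0, -1.0, -0.009]]
wrist_force: [0.3, -0.1, 1.0]
grip_width: 0.05
```

Run:
```python
from b import *
get_image('wrist');d=shot('wrist','w10.png');to([.5,-.23,.1],Rt(5))
```

```text
t 27.8 pos [ 0.4839 -0.4189  0.3392] yaw 0.8 shift cm [  1.61  18.89 -23.92] turn [0.009 0.    0.074] F [-1.1  0.5  0.1] w 0.0500 q [ 0.3   0.35  0.43  1.52 -0.14  1.3   0.75]
```

View pics/w10.png

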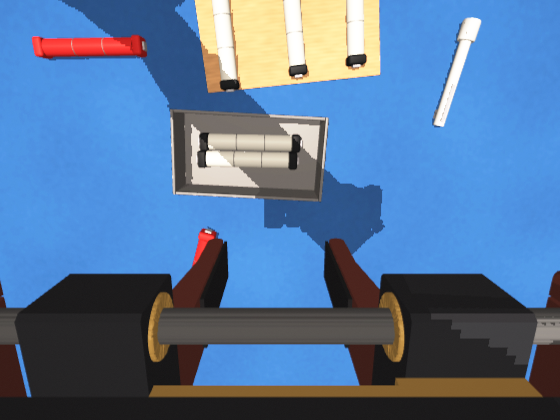

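Both spent sticks lie in the tub at about (249,150). Next I re-measure the sticks from the top and wrist cameras.

```bash
cat > sticks.py <<'E'
from meas import *
from b import *
def sticks(cam,box=None):
    d=get_image(cam); h=cv2.cvtColor(d["image"],cv2.COLOR_RGB2HSV).astype(int);S,V=h[:,:,1],h[:,:,2]
    m=((S<60)&(V>110)).astype(np.uint8)
    m=cv2.morphologyEx(m*255,cv2.MORPH_CLOSE,np.ones((3,3)))>0
    for o in rect(d,m,.015,box,6,150): 
        if o[0][1]>-.33 and o[0][0]<.66 and min(o[2:4])<.03: print(cam,o[0],"yaw %.1f  %.3f %.3f"%o[1:4])
if __name__=="__main__":
    sticks("top",(280,140,375,260)); sticks("wrist",(180,0,400,100))
E
python3 sticks.py
```

```text
top [ 0.5019 -0.2307] yaw -82.4  0.118 0.020
top [ 0.412  -0.2483] yaw -84.3  0.115 0.020
top [ 0.5804 -0.2157] yaw -84.6  0.117 0.020
wrist [ 0.414  -0.2554] yaw -84.5  0.021 0.096
wrist [ 0.5055 -0.2452] yaw -82.1  0.021 0.078
wrist [ 0.5836 -0.2383] yaw -85.3  0.022 0.065
```

Call:
play_rows(targets=[[5, 2, 10, -2, 0, 0, 0.1], [5, 3, 17, -5, 0, 0, 0.1], [5, 3, 17, -8, 0, 0, 0.1], [5, 3, 17, -8, 0, 0, 0.1], [5, 3, 17, -8, 0, 0, 0.1]])

```text
time_s: 28.28
eef_pos: [0.5142, -0.2441, 0.257]
eef_rot: [[0.993, -0.001, -0.116], [0.116, -0.007, 0.993], [-0.002, -1.0, -0.007]]
wrist_force: [0.6, -0.2, -0.6]
grip_width: 0.0497
```

```bash
python3 -c "
from b import *
to([.5,-.23,.1],Rt(7))"
```

```text
t 28.3 pos [ 0.5142 -0.2441  0.257 ] yaw 6.7 shift cm [ -1.42   1.41 -15.7 ] turn [ 0.007 -0.001  0.006] F [ 0.6 -0.2 -0.6] w 0.0497 q [ 0.07  0.27  0.32  1.79 -0.09  1.09  0.54]
```

Call:
play_rows(targets=[[4, -1.1, 1.4, -4, 0.007, 0, 0.015], [4, -1.1, 1.4, -8, 0.007, 0, 0.015], [4, -1.1, 1.4, -12, 0.007, 0, 0.015], [4, -1.1, 1.4, -16, 0.007, 0, 0.015], [4, -1.1, 1.4, -19, 0.007, 0, 0.015]])

```text
time_s: 28.7
eef_pos: [0.5019, -0.2294, 0.0642]
eef_rot: [[0.992, -0.003, -0.13], [0.13, 0.0, 0.992], [-0.003, -1.0, 0.001]]
wrist_force: [0.7, -0.0, 0.1]
grip_width: 0.04
```

```bash
python3 -c "
from b import *
get_image('wrist');to([.503,-.2305,.006],Rt(7.6))"
```

```text
t 28.8 pos [ 0.499  -0.2282  0.0597] yaw 7.5 shift cm [ 0.4  -0.23 -5.37] turn [-0.003 -0.01   0.002] F [-1.8 -0.2 -3.4] w 0.0400 q [ 0.12  0.5   0.25  1.99 -0.19  0.68  0.62]
```

Call:
play_rows(targets=[[4, 0.3, -0.2, -2, 0, -0.005, 0], [4, 0.3, -0.2, -4, 0, -0.005, 0], [4, 0.3, -0.2, -5, 0, -0.005, 0], [4, 0.3, -0.2, -5.3, 0, -0.005, 0], [4, 0.3, -0.2, -5.3, 0, -0.005, 0]])

```text
time_s: 29.17
eef_pos: [0.5022, -0.2304, 0.0071]
eef_rot: [[0.992, -0.006, -0.13], [0.13, 0.002, 0.992], [-0.005, -1.0, 0.003]]
wrist_force: [-0.0, 0.2, 0.9]
grip_width: 0.0399
```

Call:
play_rows(targets=[[0, 0, 0, 0, 0, 0, 0], [0, 0, 0, 0, 0, 0, 0], [0, 0, 0, 0, 0, 0, 0], [0, 0, 0, 0, 0, 0, 0], [0, 0, 0, 0, 0, 0, 0]])

```text
time_s: 29.58
eef_pos: [0.5032, -0.2307, 0.0083]
eef_rot: [[0.992, -0.003, -0.13], [0.13, 0.002, 0.992], [-0.003, -1.0, 0.002]]
wrist_force: [-1.2, 0.8, 7.2]
grip_width: 0.0211
```

Call:
play_rows(targets=[[0, 0, 0, 0, 0, 0, 0], [0, 0, 0, 2, 0, 0, 0], [0, 0, 0, 5, 0, 0, 0], [0, 0, 0, 9, 0, 0, 0], [0, 0, 0, 12, 0, 0, 0]])

```text
time_s: 30.0
eef_pos: [0.503, -0.2309, 0.1304]
eef_rot: [[0.992, -0.003, -0.129], [0.129, 0.002, 0.992], [-0.003, -1.0, 0.002]]
wrist_force: [1.1, 0.2, -1.1]
grip_width: 0.0212
```

```bash
python3 -c "
from b import *
to(*bay(2,tilt=18,up=.13,dy=-.06))"
```

```text
t 30.0 pos [ 0.503  -0.2309  0.1304] yaw 7.4 shift cm [ 2.21 32.29  1.61] turn [ 0.207  0.276 -1.547] F [ 1.1  0.2 -1.1] w 0.0212 q [ 0.09  0.4   0.29  1.95 -0.15  0.82  0.59]
```

Call:
play_rows(targets=[[0, 0, 0, 3, 0, 0, -0.1], [0, 0.5, 4, 4, 0, 0, -0.2], [0, 1, 7, 4, 0, 0, -0.3], [0, 1, 10, 4, 0, 0, -0.42], [0, 1, 13, 4, 0, 0, -0.54]])

```text
time_s: 30.42
eef_pos: [0.5128, -0.0994, 0.1707]
eef_rot: [[0.915, -0.001, 0.405], [-0.405, 0.004, 0.915], [-0.003, -1.0, 0.003]]
wrist_force: [0.5, 1.0, -0.9]
grip_width: 0.0209
```

Call:
play_rows(targets=[[0, 0.5, 3, 0, 0, 0, -0.1], [0, 0.5, 7, 0, 0, 0, -0.2], [0, 1, 10, 0, 0, 0, -0.3], [0, 1, 12, 0, 0, 0, -0.42], [0, 1, 14, 0, 0, 0, -0.54]])

```text
time_s: 30.83
eef_pos: [0.5223, 0.0427, 0.1706]
eef_rot: [[0.573, 0.0, 0.819], [-0.819, 0.004, 0.573], [-0.003, -1.0, 0.002]]
wrist_force: [0.2, -0.5, -1.9]
grip_width: 0.0215
```

Call:
play_rows(targets=[[0, 0.2, 2, 0, 0, 0, -0.1], [0, 0.2, 4, 0, 0, 0, -0.2], [0, 0.2, 5, 0, 0, 0, -0.3], [0, 0.2, 5, 0, 0, 0, -0.42], [0, 0.2, 5, 0, 0, 0, -0.47]])

```text
time_s: 31.25
eef_pos: [0.5237, 0.0938, 0.1703]
eef_rot: [[0.136, 0.001, 0.991], [-0.991, 0.004, 0.136], [-0.003, -1.0, 0.001]]
wrist_force: [-0.7, 0.3, -1.4]
grip_width: 0.0212
```

```bash
python3 -c "
from b import *
to(*bay(2,tilt=18,up=.13,dy=-.04,d=.007))"
```

```text
t 31.2 pos [0.5237 0.0938 0.1703] yaw -82.2 shift cm [-0.13  1.71 -2.09] turn [0.308 0.044 0.003] F [-0.7  0.3 -1.4] w 0.0212 q [-0.72  0.33  0.52  1.98 -0.21  0.88 -1.52]
```

Call:
play_rows(targets=[[0, -0.1, 1.7, -1, 0.1, 0.014, 0], [0, -0.1, 1.7, -2, 0.2, 0.028, 0], [0, -0.1, 1.7, -2, 0.308, 0.044, 0], [0, -0.1, 1.7, -2, 0.308, 0.044, 0], [0, -0.1, 1.7, -2, 0.308, 0.044, 0]])

```text
time_s: 31.67
eef_pos: [0.5227, 0.1077, 0.1497]
eef_rot: [[0.123, -0.042, 0.992], [-0.944, 0.305, 0.13], [-0.307, -0.952, -0.002]]
wrist_force: [0.8, 1.2, -1.8]
grip_width: 0.0209
```

Call:
play_rows(targets=[[0, -0.3, 1.5, -2, 0, 0, 0], [0, -0.6, 4, -4, 0, 0, 0], [0, -0.6, 4, -7, 0, 0, 0], [0, -0.6, 4, -7.5, 0, 0, 0], [0, -0.6, 4, -7.5, 0, 0, 0]])

```text
time_s: 32.08
eef_pos: [0.5148, 0.1485, 0.0734]
eef_rot: [[0.124, -0.046, 0.991], [-0.944, 0.303, 0.133], [-0.306, -0.952, -0.006]]
wrist_force: [-0.3, 0.0, -0.8]
grip_width: 0.0213
```

```bash
python3 -c "
from b import *
to(*bay(2,tilt=18,up=.03,d=.007))
to(*bay(2,tilt=18,up=.0,d=.007))"
```

```text
t 32.1 pos [0.5148 0.1485 0.0734] yaw -82.5 shift cm [ 0.2   0.2  -2.41] turn [ 0.004 -0.005  0.007] F [-0.3  0.  -0.8] w 0.0213 q [-0.45  0.49  0.31  2.04 -0.69  0.75 -1.07]
t 32.1 pos [0.5148 0.1485 0.0734] yaw -82.5 shift cm [ 0.2   0.2  -5.41] turn [ 0.004 -0.005  0.007] F [-0.3  0.  -0.8] w 0.0213 q [-0.45  0.49  0.31  2.04 -0.69  0.75 -1.07]
```

Call:
play_rows(targets=[[0, 0.2, 0.2, -1, 0.004, -0.005, 0.007], [0, 0.2, 0.2, -2, 0.004, -0.005, 0.007], [0, 0.2, 0.2, -3, 0.004, -0.005, 0.007], [0, 0.2, 0.2, -3.5, 0.004, -0.005, 0.007], [0, 0.2, 0.2, -4, 0.004, -0.005, 0.007]])

```text
time_s: 32.5
eef_pos: [0.5174, 0.1491, 0.033]
eef_rot: [[0.132, -0.042, 0.99], [-0.942, 0.305, 0.138], [-0.308, -0.951, 0.0]]
wrist_force: [0.2, -6.6, 3.1]
grip_width: 0.0212
```

```bash
python3 -c "
from b import *
to(*bay(2,tilt=18,up=.0,d=.007))"
```

```text
t 32.5 pos [0.5174 0.1491 0.033 ] yaw -82.1 shift cm [-0.06  0.15 -1.37] turn [0.001 0.    0.001] F [ 0.2 -6.6  3.1] w 0.0212 q [-0.41  0.55  0.26  2.05 -0.76  0.68 -0.99]
```

Contact with the keeper (−y force, as expected). Pressing home.

Call:
play_rows(targets=[[0, 0, 0.1, -0.4, 0, 0, 0], [0, 0, 0.1, -0.8, 0, 0, 0], [0, 0, 0.1, -1.2, 0, 0, 0], [0, 0, 0.1, -1.5, 0, 0, 0], [0, 0, 0.1, -1.5, 0, 0, 0]])

```text
time_s: 32.92
eef_pos: [0.5184, 0.1505, 0.0194]
eef_rot: [[0.131, -0.041, 0.99], [-0.942, 0.307, 0.138], [-0.31, -0.951, 0.002]]
wrist_force: [-2.8, -0.6, 11.2]
grip_width: 0.0215
```

```bash
python3 -c "
from b import *
to(*bay(2,tilt=18,up=.0,d=.007))"
```

```text
t 32.9 pos [0.5184 0.1505 0.0194] yaw -82.1 shift cm [-0.15  0.01 -0.  ] turn [-0.001  0.002  0.002] F [-2.8 -0.6 11.2] w 0.0215 q [-0.39  0.58  0.24  2.06 -0.78  0.66 -0.96]
```

Call:
play_rows(targets=[[0, 0, 0, -0.2, 0, 0, 0], [0, 0, 0, -0.3, 0, 0, 0], [0, 0, 0, -0.3, 0, 0, 0], [0, 0, 0, -0.1, 0, 0, 0], [3.5, 0, 0, 0, 0, 0, 0]])

```text
time_s: 33.33
eef_pos: [0.5187, 0.1505, 0.02]
eef_rot: [[0.131, -0.04, 0.991], [-0.942, 0.308, 0.137], [-0.31, -0.951, 0.003]]
wrist_force: [-0.0, -0.2, 0.2]
grip_width: 0.025
```

Call:
play_rows(targets=[[3.8, 0, 0, 0, 0, 0, 0], [3.8, 0, 0, 0, 0, 0, 0], [3.8, 0, 0, 0, 0, 0, 0], [3.8, 0, 0, 2, 0, 0, 0], [3.8, 0, -0.3, 5, 0, 0, 0]])

```text
time_s: 33.75
eef_pos: [0.5165, 0.1476, 0.068]
eef_rot: [[0.13, -0.046, 0.99], [-0.942, 0.306, 0.138], [-0.31, -0.951, -0.003]]
wrist_force: [0.0, 0.6, 0.5]
grip_width: 0.0376
```

Call:
play_rows(targets=[[3.8, 0, -1, 3, 0, 0, 0], [3.8, 0.3, -4, 7, 0, 0, 0], [3.8, 0.6, -8, 11, -0.1, 0, 0.1], [3.8, 0.6, -12, 13, -0.2, 0, 0.2], [3.8, 0.6, -16, 14, -0.3, -0.04, 0.3]])

```text
time_s: 34.17
eef_pos: [0.5249, 0.0091, 0.2021]
eef_rot: [[0.388, -0.059, 0.92], [-0.92, 0.028, 0.39], [-0.049, -0.998, -0.044]]
wrist_force: [0.0, 0.9, -0.3]
grip_width: 0.0379
```

```bash
python3 -c "
from b import *
get_image('wrist');d=shot('wrist','w11.png')
for y in(-.06,0,.06): print(proj(d,B(0,y,.037)),proj(d,B(0,y,.055)))
to([.415,-.25,.15],Rt(5.5))"
```

```text
[261.08228773 165.80335479] [259.4634719 169.3350206]
[201.02173163 149.52186622] [196.06241885 152.17760779]
[140.10570473 133.00847273] [131.70789344 134.76216901]
t 34.3 pos [0.5242 0.0069 0.2021] yaw -67.4 shift cm [-10.92 -25.69  -5.21] turn [ 0.011 -0.068  1.272] F [-0.1 -0.6 -0.7] w 0.0380 q [-0.5   0.3   0.48  1.92 -0.2   1.02 -1.1 ]
```

View pics/w11.png

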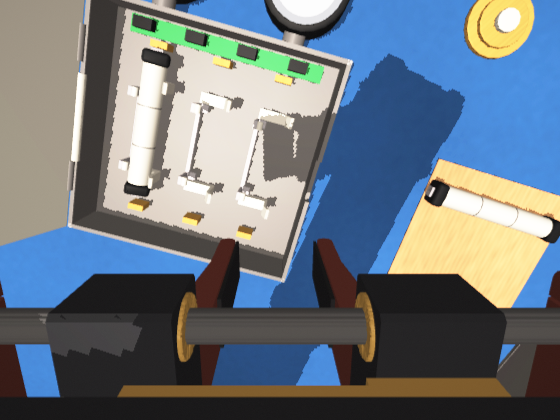

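```bash
python3 sticks.py
```

```text
top [ 0.4121 -0.2494] yaw -84.4  0.117 0.021
top [ 0.5804 -0.2157] yaw -84.6  0.117 0.020
```

Call:
play_rows(targets=[[4, -2, -6, 0, 0, -0.06, 0.1], [4, -3, -10, 0, 0, -0.06, 0.2], [4, -4, -13, 0, 0, -0.06, 0.3], [4, -5, -14, 0, 0, -0.06, 0.42], [4, -6, -14, 0, 0, -0.06, 0.55]])

```text
time_s: 34.78
eef_pos: [0.4598, -0.133, 0.1978]
eef_rot: [[0.806, -0.018, 0.592], [-0.592, 0.013, 0.806], [-0.022, -1.0, -0.0]]
wrist_force: [-0.0, 1.2, -0.2]
grip_width: 0.04
```

Call:
play_rows(targets=[[4, -1, -3, 0, 0, 0, 0.1], [4, -2, -6, 0, 0, 0, 0.2], [4, -3, -8, 0, 0, 0, 0.3], [4, -4, -10, 0, 0, 0, 0.42], [4, -5, -11.7, 0, 0, 0, 0.55]])

```text
time_s: 35.2
eef_pos: [0.4088, -0.2499, 0.1963]
eef_rot: [[0.996, -0.024, 0.084], [-0.084, 0.004, 0.996], [-0.024, -1.0, 0.002]]
wrist_force: [-0.4, 1.6, 0.4]
grip_width: 0.0399
```

Call:
play_rows(targets=[[4, 0, 0, -2, 0, 0, 0.1], [4, 0, 0, -5, 0, 0, 0.17], [4, 0, 0, -8, 0, 0, 0.17], [4, 0, 0, -10, 0, 0, 0.17], [4, 0, 0, -11, 0, 0, 0.17]])

```text
time_s: 35.62
eef_pos: [0.4067, -0.2477, 0.0826]
eef_rot: [[0.996, -0.03, -0.085], [0.085, 0.003, 0.996], [-0.029, -1.0, 0.006]]
wrist_force: [-0.1, -0.3, -0.3]
grip_width: 0.04
```

```bash
python3 -c "
from b import *
get_image('wrist');to([.413,-.249,.006],Rt(5.5))"; python3 sticks.py
```

```text
t 35.7 pos [ 0.4065 -0.2478  0.0823] yaw 4.9 shift cm [ 0.65 -0.12 -7.63] turn [-0.003 -0.031  0.01 ] F [-0.6 -0.1 -0.3] w 0.0398 q [ 0.09  0.39  0.38  2.14 -0.21  0.68  0.7 ]
top [ 0.5803 -0.2157] yaw -84.6  0.117 0.021
```

Call:
play_rows(targets=[[4, 0.6, -0.1, -3, 0, -0.031, 0.01], [4, 0.6, -0.1, -5.5, 0, -0.031, 0.01], [4, 0.6, -0.1, -7, 0, -0.031, 0.01], [4, 0.6, -0.1, -7.6, 0, -0.031, 0.01], [4, 0.6, -0.1, -7.6, 0, -0.031, 0.01]])

```text
time_s: 36.18
eef_pos: [0.4145, -0.25, 0.0094]
eef_rot: [[0.995, 0.004, -0.095], [0.095, 0.001, 0.995], [0.004, -1.0, 0.001]]
wrist_force: [0.3, 0.2, -0.1]
grip_width: 0.0402
```

Call:
play_rows(targets=[[0, 0, 0, 0, 0, 0, 0], [0, 0, 0, 0, 0, 0, 0], [0, 0, 0, 0, 0, 0, 0], [0, 0, 0, 0, 0, 0, 0], [0, 0, 0, 0, 0, 0, 0]])

```text
time_s: 36.6
eef_pos: [0.4152, -0.2504, 0.0105]
eef_rot: [[0.995, 0.006, -0.095], [0.095, 0.001, 0.995], [0.006, -1.0, 0.0]]
wrist_force: [-0.7, 0.7, 7.4]
grip_width: 0.021
```

Call:
play_rows(targets=[[0, 0, 0, 0, 0, 0, 0], [0, 0, 0, 2, 0, 0, 0], [0, 0, 0, 5, 0, 0, 0], [0, 0, 0, 9, 0, 0, 0], [0, 0, 0, 13, 0, 0, 0]])

```text
time_s: 37.02
eef_pos: [0.4142, -0.25, 0.1416]
eef_rot: [[0.995, 0.004, -0.095], [0.095, 0.001, 0.995], [0.004, -1.0, 0.001]]
wrist_force: [2.2, 0.2, -0.6]
grip_width: 0.021
```

Call:
play_rows(targets=[[0, 0, 0, 3, 0, 0, -0.1], [0, 1, 4, 3, 0, 0, -0.2], [0, 2, 7, 3, 0, 0, -0.3], [0, 3, 10, 3, 0, 0, -0.42], [0, 4, 13, 3, 0, 0, -0.54]])

```text
time_s: 37.43
eef_pos: [0.4537, -0.1204, 0.1721]
eef_rot: [[0.904, 0.005, 0.429], [-0.429, -0.0, 0.904], [0.005, -1.0, 0.002]]
wrist_force: [1.0, -1.2, -1.6]
grip_width: 0.0212
```

```bash
python3 -c "
from b import *
to(*bay(1,up=.1,d=.008))"
```

```text
t 37.4 pos [ 0.4537 -0.1204  0.1721] yaw -25.4 shift cm [ 7.18 20.94 -5.41] turn [ 0.003  0.004 -0.988] F [ 1.  -1.2 -1.6] w 0.0212 q [-0.28  0.21  0.46  2.11 -0.12  0.84 -0.19]
```

Call:
play_rows(targets=[[0, 1.5, 4, 0, 0, 0, -0.1], [0, 3, 8, 0, 0, 0, -0.2], [0, 4, 11, 0, 0, 0, -0.3], [0, 4.5, 13, 0, 0, 0, -0.42], [0, 5, 15, 0, 0, 0, -0.54]])

```text
time_s: 37.85
eef_pos: [0.5038, 0.0321, 0.1722]
eef_rot: [[0.552, 0.004, 0.834], [-0.834, -0.002, 0.552], [0.004, -1.0, 0.002]]
wrist_force: [-0.2, -0.7, -1.9]
grip_width: 0.0214
```

Call:
play_rows(targets=[[0, 1, 3, 0, 0, 0, -0.1], [0, 2.2, 6, -1, 0, 0, -0.2], [0, 2.2, 6, -3, 0, 0, -0.3], [0, 2.2, 6, -5, 0, 0, -0.42], [0, 2.2, 6, -5, 0, 0, -0.45]])

```text
time_s: 38.27
eef_pos: [0.5232, 0.0926, 0.1189]
eef_rot: [[0.13, -0.003, 0.991], [-0.991, -0.006, 0.13], [0.006, -1.0, -0.003]]
wrist_force: [-0.7, -0.3, -0.2]
grip_width: 0.0213
```

```bash
python3 -c "
from b import *
get_image('wrist');to(*bay(1,up=.03,d=.0045))"
```

```text
t 38.3 pos [0.5239 0.0922 0.1203] yaw -82.5 shift cm [ 0.16 -0.32 -6.88] turn [ 0.006 -0.001  0.008] F [ 1.2 -0.9 -1.4] w 0.0216 q [-0.7   0.41  0.51  2.02 -0.27  0.79 -1.47]
```

Call:
play_rows(targets=[[0, 0.1, -0.3, -2, 0.006, 0, 0.008], [0, 0.1, -0.3, -4, 0.006, 0, 0.008], [0, 0.1, -0.3, -6, 0.006, 0, 0.008], [0, 0.1, -0.3, -7, 0.006, 0, 0.008], [0, 0.1, -0.3, -7.6, 0.006, 0, 0.008]])

```text
time_s: 38.73
eef_pos: [0.5244, 0.0891, 0.0435]
eef_rot: [[0.14, -0.002, 0.99], [-0.99, 0.0, 0.14], [-0.0, -1.0, -0.002]]
wrist_force: [0.1, 0.5, -2.2]
grip_width: 0.0213
```

```bash
python3 -c "
from b import *
to(*bay(1,d=.0045))"
```

```text
t 38.7 pos [0.5244 0.0891 0.0435] yaw -82.0 shift cm [ 0.11 -0.01 -2.2 ] turn [-0.    -0.002 -0.   ] F [ 0.1  0.5 -2.2] w 0.0213 q [-0.62  0.53  0.43  2.06 -0.37  0.63 -1.37]
```

Call:
play_rows(targets=[[0, 0.1, 0, -0.5, 0, 0, 0], [0, 0.1, 0, -1, 0, 0, 0], [0, 0.1, 0, -1.5, 0, 0, 0], [0, 0.1, 0, -2, 0, 0, 0], [0, 0.1, 0, -2.2, 0, 0, 0]])

```text
time_s: 39.15
eef_pos: [0.5268, 0.0891, 0.0223]
eef_rot: [[0.139, -0.0, 0.99], [-0.99, 0.001, 0.139], [-0.001, -1.0, 0.0]]
wrist_force: [0.2, -1.3, -0.9]
grip_width: 0.0212
```

```bash
python3 -c "
from b import *
to(*bay(1,d=.0045))"
```

```text
t 39.1 pos [0.5268 0.0891 0.0223] yaw -82.0 shift cm [-0.13 -0.01 -0.08] turn [-0.001 -0.    -0.   ] F [ 0.2 -1.3 -0.9] w 0.0212 q [-0.6   0.57  0.41  2.06 -0.39  0.59 -1.35]
```

Passed the nose. A bit more to seat, then release and go to the third stick.

Call:
play_rows(targets=[[0, 0, 0, -0.2, 0, 0, 0], [0, 0, 0, -0.4, 0, 0, 0], [0, 0, 0, -0.5, 0, 0, 0], [0, 0, 0, -0.5, 0, 0, 0], [0, 0, 0, -0.5, 0, 0, 0]])

```text
time_s: 39.57
eef_pos: [0.5273, 0.0893, 0.0206]
eef_rot: [[0.139, 0.0, 0.99], [-0.99, 0.003, 0.139], [-0.003, -1.0, 0.001]]
wrist_force: [-10.2, -0.7, 36.0]
grip_width: 0.0214
```

Call:
play_rows(targets=[[4, 0, 0, 0, 0, 0, 0], [4, 0, 0, 0, 0, 0, 0], [4, 0, 0, 0, 0, 0, 0], [4, 0, 0, 3, 0, 0, 0], [4, 0, 0, 7, 0, 0, 0]])

```text
time_s: 39.98
eef_pos: [0.5247, 0.089, 0.0886]
eef_rot: [[0.14, -0.006, 0.99], [-0.99, 0.001, 0.14], [-0.001, -1.0, -0.006]]
wrist_force: [1.2, 0.5, -0.2]
grip_width: 0.0403
```

Call:
play_rows(targets=[[4, 0, -1, 4, 0, 0, 0.1], [4, 1, -4, 8, 0, 0, 0.2], [4, 2, -8, 9, 0, 0, 0.3], [4, 3, -12, 9, 0, 0, 0.42], [4, 4, -16, 9, 0, 0, 0.54]])

```text
time_s: 40.4
eef_pos: [0.5634, -0.0612, 0.1801]
eef_rot: [[0.629, -0.002, 0.777], [-0.777, -0.002, 0.629], [0.0, -1.0, -0.003]]
wrist_force: [0.7, 0.7, -0.6]
grip_width: 0.0399
```

```bash
python3 sticks.py;python3 -c "
from b import *
to([.581,-.216,.1],Rt(5.5))"
```

```text
top [ 0.5804 -0.2172] yaw -84.8  0.114 0.021
t 40.5 pos [ 0.5627 -0.0686  0.1794] yaw -51.8 shift cm [  1.83 -14.74  -7.94] turn [0.007 0.    1.   ] F [-0.5  0.6  1.1] w 0.0396 q [-0.36  0.37  0.46  1.89 -0.2   0.93 -0.71]
```

Call:
play_rows(targets=[[4, 0.5, -3, 0, 0, 0, 0.1], [4, 1, -6, 0, 0, 0, 0.2], [4, 1.9, -9, 0, 0, 0, 0.3], [4, 1.9, -12, 0, 0, 0, 0.42], [4, 1.9, -14.8, 0, 0, 0, 0.54]])

```text
time_s: 40.92
eef_pos: [0.5817, -0.2176, 0.1786]
eef_rot: [[0.936, -0.001, 0.351], [-0.351, -0.007, 0.936], [0.002, -1.0, -0.007]]
wrist_force: [-0.0, -0.0, -0.2]
grip_width: 0.0401
```

Call:
play_rows(targets=[[4, 0, 0, -2, 0, 0, 0.1], [4, 0, 0, -4, 0, 0, 0.2], [4, 0, 0, -7, 0, 0, 0.3], [4, 0, 0, -10, 0, 0, 0.42], [4, 0, 0, -11, 0, 0, 0.46]])

```text
time_s: 41.33
eef_pos: [0.5791, -0.216, 0.064]
eef_rot: [[0.994, -0.004, -0.107], [0.107, -0.004, 0.994], [-0.004, -1.0, -0.004]]
wrist_force: [-0.6, 1.0, 0.1]
grip_width: 0.04
```

```bash
python3 -c "
from b import *
get_image('wrist');to([.5815,-.2165,.006],Rt(5.5))"
```

```text
t 41.4 pos [ 0.5786 -0.216   0.0635] yaw 6.1 shift cm [ 0.29 -0.05 -5.75] turn [ 0.004 -0.005 -0.01 ] F [-0.6 -0.7 -0.6] w 0.0397 q [ 0.1   0.58  0.21  1.83 -0.16  0.75  0.5 ]
```

Call:
play_rows(targets=[[4, 0.2, 0, -2, 0.004, -0.005, -0.01], [4, 0.2, 0, -4, 0.004, -0.005, -0.01], [4, 0.2, 0, -5.5, 0.004, -0.005, -0.01], [4, 0.2, 0, -5.8, 0.004, -0.005, -0.01], [4, 0.2, 0, -5.8, 0.004, -0.005, -0.01]])

```text
time_s: 41.8
eef_pos: [0.5802, -0.2154, 0.005]
eef_rot: [[0.995, -0.002, -0.095], [0.095, 0.0, 0.995], [-0.002, -1.0, 0.001]]
wrist_force: [0.4, 0.4, 0.5]
grip_width: 0.0402
```

Call:
play_rows(targets=[[0, 0, 0, 0, 0, 0, 0], [0, 0, 0, 0, 0, 0, 0], [0, 0, 0, 0, 0, 0, 0], [0, 0, 0, 0, 0, 0, 0], [0, 0, 0, 0, 0, 0, 0]])

```text
time_s: 42.22
eef_pos: [0.5812, -0.2155, 0.006]
eef_rot: [[0.995, 0.0, -0.095], [0.095, 0.0, 0.995], [0.0, -1.0, 0.0]]
wrist_force: [-0.1, -0.4, 4.4]
grip_width: 0.0215
```

Call:
play_rows(targets=[[0, 0, 0, 0, 0, 0, 0], [0, 0, 0, 2, 0, 0, 0], [0, 0, 0, 5, 0, 0, 0], [0, 0, 0, 9, 0, 0, 0], [0, 0, 0, 13, 0, 0, 0]])

```text
time_s: 42.63
eef_pos: [0.5797, -0.2152, 0.1363]
eef_rot: [[0.995, -0.003, -0.095], [0.095, 0.001, 0.995], [-0.003, -1.0, 0.001]]
wrist_force: [1.8, 0.8, -1.7]
grip_width: 0.021
```

Call:
play_rows(targets=[[0, 0, 1, 3, 0, 0, -0.1], [0, 0, 3, 3, 0, 0, -0.2], [0, -1, 5, 3, 0, 0, -0.3], [0, -1, 8, 3, 0, 0, -0.42], [0, -1, 11, 3, 0, 0, -0.54]])

```text
time_s: 43.05
eef_pos: [0.5685, -0.1051, 0.1662]
eef_rot: [[0.899, -0.003, 0.438], [-0.438, 0.002, 0.899], [-0.004, -1.0, 0.001]]
wrist_force: [2.1, 0.2, -1.5]
grip_width: 0.0216
```

```bash
python3 -c "
from b import *
to(*bay(0,up=.1,d=.007))"
```

```text
t 43.0 pos [ 0.5685 -0.1051  0.1662] yaw -26.0 shift cm [-3.46 13.47 -4.72] turn [-0.003 -0.002 -0.978] F [ 2.1  0.2 -1.5] w 0.0216 q [-0.2   0.39  0.35  1.86 -0.17  0.91 -0.22]
```

Call:
play_rows(targets=[[0, -1, 3, 0, 0, 0, -0.1], [0, -2, 6, 0, 0, 0, -0.2], [0, -3, 9, 0, 0, 0, -0.3], [0, -3.4, 11, 0, 0, 0, -0.42], [0, -3.4, 13, 0, 0, 0, -0.54]])

```text
time_s: 43.47
eef_pos: [0.5325, 0.0265, 0.1658]
eef_rot: [[0.542, -0.003, 0.84], [-0.84, 0.004, 0.542], [-0.005, -1.0, -0.001]]
wrist_force: [0.6, -0.1, -1.1]
grip_width: 0.0212
```

Call:
play_rows(targets=[[0, 0, 0.3, 0, 0, 0, -0.1], [0, 0, 0.3, -1, 0, 0, -0.2], [0, 0, 0.3, -3, 0, 0, -0.3], [0, 0, 0.3, -5, 0, 0, -0.42], [0, 0, 0.3, -5.5, 0, 0, -0.44]])

```text
time_s: 43.88
eef_pos: [0.5302, 0.0295, 0.1082]
eef_rot: [[0.128, -0.006, 0.992], [-0.992, 0.004, 0.128], [-0.004, -1.0, -0.006]]
wrist_force: [-0.5, -0.1, -1.4]
grip_width: 0.0217
```

```bash
python3 -c "
from b import *
get_image('wrist');to(*bay(0,up=.025,d=.009))"
```

```text
t 43.9 pos [0.5303 0.0294 0.1084] yaw -82.4 shift cm [ 0.35  0.02 -6.64] turn [-0.003 -0.006  0.007] F [ 0.1  0.1 -2.3] w 0.0214 q [-0.56  0.43  0.5   2.02 -0.29  0.77 -1.33]
```

Call:
play_rows(targets=[[0, 0.3, 0, -2, 0, -0.006, 0.007], [0, 0.3, 0, -4, 0, -0.006, 0.007], [0, 0.3, 0, -5.5, 0, -0.006, 0.007], [0, 0.3, 0, -6.6, 0, -0.006, 0.007], [0, 0.3, 0, -7.2, 0, -0.006, 0.007]])

```text
time_s: 44.35
eef_pos: [0.5331, 0.0293, 0.0358]
eef_rot: [[0.141, -0.001, 0.99], [-0.99, 0.003, 0.141], [-0.004, -1.0, -0.001]]
wrist_force: [0.3, -0.5, -1.5]
grip_width: 0.021
```

```bash
python3 -c "
from b import *
to(*bay(0,d=.009))"
```

```text
t 44.4 pos [0.5331 0.0293 0.0358] yaw -81.9 shift cm [ 0.08  0.03 -1.88] turn [-0.003 -0.001 -0.002] F [ 0.3 -0.5 -1.5] w 0.0210 q [-0.5   0.54  0.42  2.05 -0.38  0.62 -1.25]
```

Call:
play_rows(targets=[[0, 0.1, 0, -0.5, 0, 0, 0], [0, 0.1, 0, -1, 0, 0, 0], [0, 0.1, 0, -1.5, 0, 0, 0], [0, 0.1, 0, -1.9, 0, 0, 0], [0, 0.1, 0, -1.9, 0, 0, 0]])

```text
time_s: 44.77
eef_pos: [0.5347, 0.0296, 0.0171]
eef_rot: [[0.142, -0.0, 0.99], [-0.99, 0.004, 0.142], [-0.004, -1.0, 0.0]]
wrist_force: [0.1, -0.4, -1.4]
grip_width: 0.0214
```

```bash
python3 -c "
from b import *
to(*bay(0,d=.009))"
```

```text
t 44.8 pos [0.5347 0.0296 0.0171] yaw -81.9 shift cm [-0.08 -0.   -0.01] turn [-0.004 -0.    -0.002] F [ 0.1 -0.4 -1.4] w 0.0214 q [-0.48  0.58  0.4   2.06 -0.4   0.58 -1.23]
```

Call:
play_rows(targets=[[0, 0, 0, -0.2, 0, 0, 0], [0, 0, 0, -0.35, 0, 0, 0], [0, 0, 0, -0.35, 0, 0, 0], [0, 0, 0, -0.2, 0, 0, 0], [4, 0, 0, 0, 0, 0, 0]])

```text
time_s: 45.18
eef_pos: [0.5351, 0.0297, 0.018]
eef_rot: [[0.142, 0.001, 0.99], [-0.99, 0.005, 0.142], [-0.004, -1.0, 0.001]]
wrist_force: [0.8, -0.7, 0.3]
grip_width: 0.0251
```

Call:
play_rows(targets=[[4, 0, 0, 0, 0, 0, 0], [4, 0, 0, 0, 0, 0, 0], [4, 0, 0, 0, 0, 0, 0], [4, 0, 0, 3, 0, 0, 0], [4, 0, 0, 7, 0, 0, 0]])

```text
time_s: 45.6
eef_pos: [0.5325, 0.0295, 0.086]
eef_rot: [[0.142, -0.006, 0.99], [-0.99, 0.003, 0.142], [-0.003, -1.0, -0.006]]
wrist_force: [1.2, 0.4, -0.0]
grip_width: 0.0401
```

Call:
play_rows(targets=[[2, 0, 0, 4, 0, 0, 0], [0, -1, 0, 8, 0, 0, 0], [0, -3, 0, 12, 0, 0, 0], [0, -5, 0, 16, 0, 0, 0], [0, -6, 0, 19, 0, 0, 0]])

```text
time_s: 46.02
eef_pos: [0.4709, 0.0289, 0.2774]
eef_rot: [[0.141, -0.007, 0.99], [-0.99, 0.002, 0.141], [-0.003, -1.0, -0.007]]
wrist_force: [1.4, 1.2, -0.2]
grip_width: 0.01
```

```bash
python3 -c "
from b import *
get_image('wrist');get_image('wrist');d=shot('wrist','w12.png',crop=(140,40,380,280),scale=2.4)
for y in(-.06,0,.06): print((proj(d,B(0,y,.038))-[140,40])*2.4)
to(B(0,0,.3))"
```

```text
[345.95610254 211.39768526]
[222.46470904 211.12455874]
[ 99.21123772 210.85195842]
t 46.2 pos [0.4734 0.0299 0.2785] yaw -81.8 shift cm [5.21 5.91 2.15] turn [0. 0. 0.] F [ 0.6  0.8 -0.5] w 0.0009 q [-0.74  0.08  0.59  1.98 -0.05  1.1  -1.55]
```

View pics/w12.png

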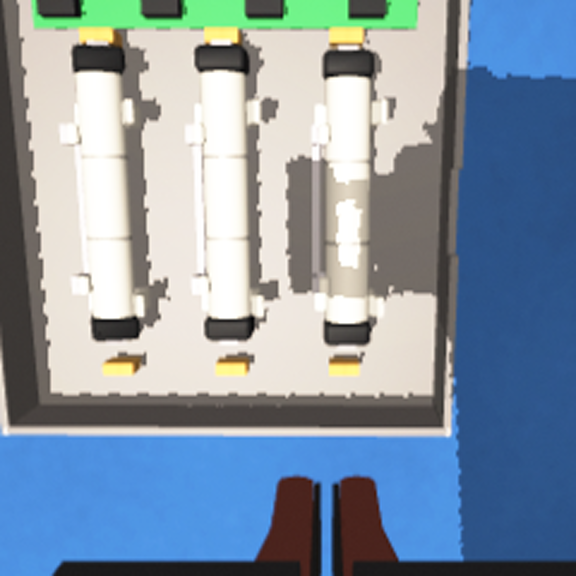

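All three sticks lie in their bays with equal apparent length (about 294 px), so they sit at the same height. Next I go behind the cover to close it.

Call:
play_rows(targets=[[0, 0, 0, 4, 0, 0, 0], [0, 0.5, 2, 7, 0, 0, 0], [0, 0.5, 6, 7, 0, 0, 0], [0, 0.5, 10, 7, 0, 0, 0], [0, 0.5, 14, 7, 0, 0, 0]])

```text
time_s: 46.58
eef_pos: [0.4783, 0.1714, 0.3476]
eef_rot: [[0.142, -0.002, 0.99], [-0.99, 0.006, 0.142], [-0.006, -1.0, -0.001]]
wrist_force: [1.0, 0.4, -0.2]
grip_width: 0.0003
```

Call:
play_rows(targets=[[0, 0.5, 4, 0, 0, 0, 0], [0, 0.7, 8, 0, 0, 0, 0], [0, 1, 12, 0, 0, 0, 0], [0, 1.3, 15, 0, 0, 0, 0], [0, 1.3, 17, 0, 0, 0, 0]])

```text
time_s: 47.0
eef_pos: [0.4903, 0.3455, 0.3445]
eef_rot: [[0.146, -0.005, 0.989], [-0.989, 0.004, 0.146], [-0.004, -1.0, -0.004]]
wrist_force: [-0.1, -0.1, 0.0]
grip_width: 0.0006
```

```bash
python3 -c "
from b import *
get_image('top')
to(B(0,.114+.135,.225),Rt(-82))
# arc waypoints
r=.18
def P(t):
    n=.006+.0135*np.sin(t); return np.array([-r*np.cos(t)+n*np.sin(t), r*np.sin(t)+n*np.cos(t)])
t=1.85; print('start',P(t), B(0,.114+P(t)[0],.05+P(t)[1]))
for c in range(6):
    b=P(t); L=[]
    for k in range(5):
        t=max(t-.072,0); e=(P(t)-b)*100; L.append([0,*np.round([by[0]*e[0],by[1]*e[0],e[1]],1).tolist()])
    print(round(t,2),L)
"
```

```text
t 47.0 pos [0.4893 0.3489 0.3441] yaw -81.4 shift cm [  0.16  -1.33 -11.91] turn [-0.004 -0.005 -0.01 ] F [-0.7  2.8 -0.6] w 0.0000 q [-1.03  0.27  0.39  1.6  -0.11  1.29 -2.04]
start [0.06784857 0.1677996 ] [0.50018668 0.26908464 0.2177996 ]
1.49 [[0, 0.2, -1.2, 0.4], [0, 0.3, -2.4, 0.8], [0, 0.5, -3.7, 1.1], [0, 0.7, -4.9, 1.2], [0, 0.9, -6.2, 1.3]]
1.13 [[0, 0.2, -1.3, -0.0], [0, 0.4, -2.6, -0.1], [0, 0.5, -3.9, -0.3], [0, 0.7, -5.2, -0.6], [0, 0.9, -6.5, -1.0]]
0.77 [[0, 0.2, -1.2, -0.5], [0, 0.3, -2.4, -1.1], [0, 0.5, -3.6, -1.8], [0, 0.7, -4.7, -2.6], [0, 0.8, -5.8, -3.4]]
0.41 [[0, 0.1, -1.0, -0.9], [0, 0.3, -1.9, -2.0], [0, 0.4, -2.7, -3.1], [0, 0.5, -3.5, -4.2], [0, 0.6, -4.2, -5.4]]
0.05 [[0, 0.1, -0.6, -1.3], [0, 0.1, -1.1, -2.6], [0, 0.2, -1.4, -3.9], [0, 0.2, -1.7, -5.3], [0, 0.3, -1.9, -6.7]]
0 [[0, 0.0, -0.1, -1.0], [0, 0.0, -0.1, -1.0], [0, 0.0, -0.1, -1.0], [0, 0.0, -0.1, -1.0], [0, 0.0, -0.1, -1.0]]
```

Call:
play_rows(targets=[[0, 0.2, -1.3, -4, 0, 0, -0.01], [0, 0.2, -1.3, -8, 0, 0, -0.01], [0, 0.2, -1.3, -11, 0, 0, -0.01], [0, 0.2, -1.3, -12.5, 0, 0, -0.01], [0, 0.2, -1.3, -12.5, 0, 0, -0.01]])

```text
time_s: 47.47
eef_pos: [0.4886, 0.3336, 0.2131]
eef_rot: [[0.139, -0.013, 0.99], [-0.99, -0.003, 0.139], [0.001, -1.0, -0.013]]
wrist_force: [-0.4, -0.8, 0.3]
grip_width: -0.0
```

Call:
play_rows(targets=[[0, 0.2, -1.5, 0, 0, 0, 0], [0, 0.4, -3, 0, 0, 0, 0], [0, 0.6, -4.5, 0, 0, 0, 0], [0, 0.8, -6, 0, 0, 0, 0], [0, 0.9, -6.5, 0, 0, 0, 0]])

```text
time_s: 47.88
eef_pos: [0.4992, 0.2658, 0.215]
eef_rot: [[0.135, -0.01, 0.991], [-0.991, -0.001, 0.135], [-0.001, -1.0, -0.01]]
wrist_force: [-0.3, 2.9, 3.3]
grip_width: 0.0003
```

Call:
play_rows(targets=[[0, 0.2, -1.2, 0.4, 0, 0, 0], [0, 0.3, -2.4, 0.8, 0, 0, 0], [0, 0.5, -3.7, 1.1, 0, 0, 0], [0, 0.7, -4.9, 1.2, 0, 0, 0], [0, 0.9, -6.2, 1.3, 0, 0, 0]])

```text
time_s: 48.3
eef_pos: [0.5082, 0.2027, 0.2282]
eef_rot: [[0.136, -0.01, 0.991], [-0.991, -0.0, 0.136], [-0.001, -1.0, -0.01]]
wrist_force: [0.1, 2.4, -1.5]
grip_width: 0.0006
```

```bash
cat > arc.py <<'E'
from b import *
r=.18
def P(t):
    n=.006+.0135*np.sin(t); return np.array([-r*np.cos(t)+n*np.sin(t), r*np.sin(t)+n*np.cos(t)])
s=read_state();p=np.array(s["eef_pos"]);y=(p[:2]-C)@by-.114;z=p[2]-.05
t=min(np.arange(0,1.9,.01),key=lambda t:np.hypot(*(P(t)-[y,z])));print("rel",y,z,"theta~",t,P(t))
to(B(0,.114+P(t)[0],.05+P(t)[1]),Rt(-82))
E
python3 arc.py
```

```text
rel 0.00100477776452923 0.17815178019110262 theta~ 1.47 [0.00122022 0.18104169]
t 48.3 pos [0.5082 0.2027 0.2282] yaw -82.2 shift cm [0.13 0.04 0.29] turn [ 0.    -0.01   0.004] F [ 0.1  2.4 -1.5] w 0.0006 q [-0.84  0.28  0.43  1.87 -0.14  1.03 -1.79]
```

Contact is made and the cover is following at about 2.5 N.

Call:
play_rows(targets=[[0, 0.2, -1.3, 0, 0, 0, 0], [0, 0.4, -2.6, -0.1, 0, 0, 0], [0, 0.5, -3.9, -0.3, 0, 0, 0], [0, 0.7, -5.2, -0.6, 0, 0, 0], [0, 0.9, -6.5, -1.0, 0, 0, 0]])

```text
time_s: 48.72
eef_pos: [0.5173, 0.1366, 0.218]
eef_rot: [[0.136, -0.01, 0.991], [-0.991, -0.0, 0.136], [-0.001, -1.0, -0.01]]
wrist_force: [-0.8, 2.8, -0.2]
grip_width: 0.0004
```

Call:
play_rows(targets=[[0, 0.2, -1.2, -0.5, 0, 0, 0], [0, 0.3, -2.4, -1.1, 0, 0, 0], [0, 0.5, -3.6, -1.8, 0, 0, 0], [0, 0.7, -4.7, -2.6, 0, 0, 0], [0, 0.8, -5.8, -3.4, 0, 0, 0]])

```text
time_s: 49.13
eef_pos: [0.5254, 0.0772, 0.1836]
eef_rot: [[0.135, -0.01, 0.991], [-0.991, -0.0, 0.136], [-0.001, -1.0, -0.01]]
wrist_force: [0.4, 2.7, 0.4]
grip_width: 0.0004
```

Call:
play_rows(targets=[[0, 0.1, -1.0, -0.9, 0, 0, 0], [0, 0.3, -1.9, -2.0, 0, 0, 0], [0, 0.4, -2.7, -3.1, 0, 0, 0], [0, 0.5, -3.5, -4.2, 0, 0, 0], [0, 0.6, -4.2, -5.4, 0, 0, 0]])

```text
time_s: 49.55
eef_pos: [0.5315, 0.0338, 0.1292]
eef_rot: [[0.135, -0.01, 0.991], [-0.991, -0.0, 0.135], [-0.001, -1.0, -0.01]]
wrist_force: [-0.1, 1.5, 0.8]
grip_width: 0.0003
```

```bash
python3 arc.py
```

```text
rel -0.16950142621003475 0.07922399419083324 theta~ 0.38 [-0.16307675  0.07698789]
t 49.5 pos [0.5315 0.0338 0.1292] yaw -82.2 shift cm [ 0.08  0.66 -0.22] turn [ 0.001 -0.01   0.004] F [-0.1  1.5  0.8] w 0.0003 q [-0.55  0.39  0.46  2.   -0.23  0.81 -1.39]
```

Call:
play_rows(targets=[[0, 0.1, -0.4, -1.3, 0, 0, 0], [0, 0.1, -0.7, -2.6, 0, 0, 0], [0, 0.1, -0.9, -3.9, 0, 0, 0], [0, 0.1, -1.0, -5.2, 0, 0, 0], [0, 0.1, -1.0, -6.5, 0, 0, 0]])

```text
time_s: 49.97
eef_pos: [0.5327, 0.0217, 0.0635]
eef_rot: [[0.134, -0.009, 0.991], [-0.991, -0.002, 0.134], [0.001, -1.0, -0.009]]
wrist_force: [0.0, -1.1, 1.5]
grip_width: 0.0006
```

Call:
play_rows(targets=[[0, 0, 0, -0.3, 0, 0, 0], [0, 0, 0, -0.6, 0, 0, 0], [0, 0, 0, -0.8, 0, 0, 0], [0, 0, 0, -0.9, 0, 0, 0], [0, 0, 0, -0.9, 0, 0, 0]])

```text
time_s: 50.38
eef_pos: [0.5322, 0.0204, 0.0562]
eef_rot: [[0.133, -0.01, 0.991], [-0.991, -0.002, 0.133], [0.001, -1.0, -0.01]]
wrist_force: [-6.5, -1.6, 16.8]
grip_width: 0.0001
```

```bash
python3 arc.py
```

```text
rel -0.18285550560036196 0.006155240201123097 theta~ 0.0 [-0.18   0.006]
t 50.4 pos [0.5322 0.0204 0.0562] yaw -82.4 shift cm [ 0.24  0.32 -0.02] turn [ 0.002 -0.01   0.006] F [-6.5 -1.6 16.8] w 0.0001 q [-0.47  0.51  0.4   2.04 -0.31  0.66 -1.3 ]
```

Cover closed: the tip is at 56.2 mm with a 17 N reaction. I retreat and check everything.

Call:
play_rows(targets=[[0, 0, 0, -0.1, 0, 0, 0], [0, 0, 0, 0, 0, 0, 0], [0, 0, 0, 3, 0, 0, 0], [0, 0, 0, 7, 0, 0, 0], [0, 0, 0, 11, 0, 0, 0]])

```text
time_s: 50.8
eef_pos: [0.5314, 0.0199, 0.167]
eef_rot: [[0.133, -0.012, 0.991], [-0.991, -0.003, 0.133], [0.002, -1.0, -0.013]]
wrist_force: [1.8, 1.3, 0.1]
grip_width: 0.0004
```

Call:
play_rows(targets=[[0, -3, 0, 4, 0, 0, 0], [0, -6, 0, 8, 0, 0, 0], [0, -9, 0, 12, 0, 0, 0], [0, -10, 0, 14, 0, 0, 0], [0, -10, 0, 14, 0, 0, 0]])

```text
time_s: 51.22
eef_pos: [0.4312, 0.0193, 0.3124]
eef_rot: [[0.132, -0.005, 0.991], [-0.991, 0.001, 0.132], [-0.002, -1.0, -0.005]]
wrist_force: [1.1, -0.5, -0.1]
grip_width: 0.0005
```

```bash
python3 meas.py | grep -v card; python3 -c "
from h import *
get_image('scene');shot('scene','s13.png',scale=1.42);shot('top','t13.png');to([.4,0,.3])"
```

```text
cover [0.4348 0.1236] yaw -78.8  0.120 0.088
[[0.4662 0.1915]
 [0.4896 0.0736]
 [0.4033 0.0559]
 [0.3801 0.1734]]
tubrim [ 0.4454 -0.3951] yaw -1.4  0.199 0.122
mat [0.5066 0.4165] yaw -4.9  0.238 0.078
handle [0.48   0.4187] yaw 4.1  0.025 0.098
steel [0.5687 0.4256] yaw 3.6  0.018 0.074
t 51.4 pos [0.4314 0.0199 0.3064] yaw -82.4 shift cm [-3.14 -1.99 -0.64] turn [0. 0. 0.] F [0.1 0.2 0.4] w 0.0001 q [-0.7  -0.04  0.5   2.01  0.02  1.18 -1.64]
```

View pics/s13.png

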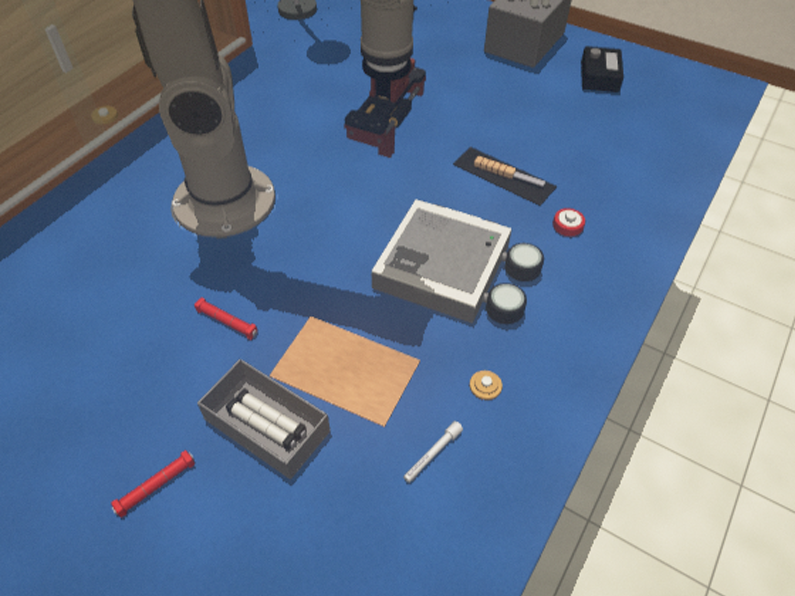

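The scene view shows the cover flush on the box at (440,255), the blade on its mat at (510,172) and both spent sticks in the tub at (265,415). The card is empty and the bystanders have not moved.

```bash
python3 -c "
from rig import *
print(hand_in())"
```

```text
the job is handed in; nothing more can be done
None
```

I changed the battery sticks and handed the job in at about 51 s of the 210 s allowed; no verdict was reported.

**What I did**
- I worked the blade in at the notch and swung the cover up to its stop, then laid the blade back on its mat.
- I pulled the two spent sticks out of the middle bay and the bay nearest the hinge and dropped them in the tub.
- I pressed all three fresh sticks in, one to each bay, and pushed the cover shut.

**Last checks**
- **Sticks:** all three showed equal lengths in the wrist view, so they sit at the same height, and each went down to its seat height under the gripper. For the bay nearest the notch I had no force reading at the end of the press; its seating rests on the height and the picture.
- **Cover:** it stopped at 56 mm with a 17 N reaction and looks flush.
- **Blade:** it lies flat on the mat, within about 2 mm of where it started.
- **Tub and bystanders:** both spent sticks are in the tub, the card is empty, and the penlight, doorbell and timer look unmoved.

**What went wrong or disagreed**
- My first grasp of the blade closed too late and came up empty. I repeated it without disturbing the blade.
- The final automatic measurement of the cover's outline was wrong, because the arm hid part of it. I judged the cover from the picture and the contact height instead.

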